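# Build up the heels of two upturned shoes

### The job

Two shoes stand upside down on their jacks with the heels facing up. On the bare heel of the brown shoe stack the dark brown heel block, then the tan leather lift, then the black rubber top piece; on the short heel of the dark red shoe lay the small cream top piece. Set every piece flat and squarely over its heel with the straight edge towards the toe, let go of them all, and do not knock over the yellow glue pot.

Things in the scene. Friction and masses are not known exactly. Their poses are not given: they have to be found in the camera images.
- heel_block_mid (a point): Dark brown heel block with fine layer lines and four brass dots: a D-shaped flat slab, 58 mm wide (y), 64 mm long (x), 13 mm thick, about 45 g, loose, lying flat on the bench. The point is its centre, half-way up and half-way along; its x axis points to the straight edge of the D (the other end is round), z up. Its two sides are straight and parallel (along x) from the straight edge to a little past the middle.
- tan_lift_mid (a point): Tan leather lift with one layer line and four dark dots: same D shape, 56 mm wide (y), 62 mm long (x), 10 mm thick, about 32 g, loose, lying flat. The point is its centre; x axis to its straight edge, z up.
- black_top_mid (a point): Black ribbed rubber top piece: same D shape, 54 mm wide (y), 60 mm long (x), 8 mm thick, about 30 g, loose, lying flat, ribs up. The point is its centre; x axis to its straight edge, z up.
- cream_top_mid (a point): Small cream ribbed rubber top piece: same D shape, 46 mm wide (y), 52 mm long (x), 8 mm thick, about 22 g, loose, lying flat, ribs up. The point is its centre; x axis to its straight edge, z up.
- brown_heel_seat (a point): Bare level heel seat of the brown shoe, about 60 mm wide and 64 mm long, about 118 mm above the bench, marked by a paler D. The point is the centre of the seat, on its surface; x axis towards the toe, z up. The sole beyond it rises by 31 mm towards the ball of the foot, starting just ahead of the seat. The shoe is fixed; it is 252 mm long and up to 90 mm wide.
- red_heel_seat (a point): Level top of the short dark leather heel of the dark red shoe, 48 mm wide and 53 mm long, about 134 mm above the bench, with a paler D on it. The point is the centre of that top surface; x axis towards the toe, z up. The front sole is some 8 mm higher than it. The shoe is fixed; it is 226 mm long and up to 75 mm wide.
- brown_shoe_waist (a point): Waist of the brown shoe: the point on the middle line of its sole 50 mm from the heel centre towards the toe, just ahead of the heel. Shows which way the toe points.
- red_shoe_waist (a point): Waist of the dark red shoe: the point on the middle line of its sole 50 mm from the heel centre towards the toe, just ahead of the heel. Shows which way the toe points.
- glue_pot: Yellow glue pot with a red-brown band and black screw cap, 60 mm across, 76 mm high, loose, standing upright between the two shoes. Origin at the centre of its underside, z up. To be left standing.

How it is judged (in metres and radians):
At the end, for the whole second after the job is handed in: Brown heel, from the seat up: block, tan lift, black top; red heel: cream top. Each within 10 mm of its heel's centre, 3 mm of its height in the stack, flat to 0.08 rad, in line to 0.2 rad with the straight edge to the toe; all released and at rest, glue pot upright (horizontal distance between each of heel_block_mid, tan_lift_mid, black_top_mid and brown_heel_seat below 0.01 m and z of heel_block_mid in the frame of brown_heel_seat between 0.0035 and 0.0095 m and angle between each of heel_block_mid, tan_lift_mid, black_top_mid, cream_top_mid's own z axis and vertical below 0.08 rad and angle between the x axis of each of heel_block_mid, tan_lift_mid, black_top_mid and the x axis of brown_heel_seat, either way round below 0.2 rad and x of brown_shoe_waist in the frame of heel_block_mid above 0.03 m and linear speed of each of heel_block, tan_lift, black_top, cream_top below 0.01 m/s and z of tan_lift_mid in the frame of brown_heel_seat between 0.015 and 0.021 m and x of brown_shoe_waist in the frame of tan_lift_mid above 0.03 m and z of black_top_mid in the frame of brown_heel_seat between 0.024 and 0.03 m and x of brown_shoe_waist in the frame of black_top_mid above 0.03 m and horizontal distance between cream_top_mid and red_heel_seat below 0.01 m and z of cream_top_mid in the frame of red_heel_seat between 0.001 and 0.007 m and angle between the x axis of cream_top_mid and the x axis of red_heel_seat, either way round below 0.2 rad and x of red_shoe_waist in the frame of cream_top_mid above 0.03 m and angle between glue_pot's own z axis and vertical below 0.2 rad); the robot touches nothing.
It fails at once if the glue pot is knocked over (angle between glue_pot's own z axis and vertical above 0.5 rad).
It also fails if it takes over 102 s, if anything falls off the work surface, if the arm or the gripper's body presses on something with over 40 N, if the wrist force passes 120 N, or if a joint passes its speed limit or range.

### The arm

A 6-joint arm with a two-finger parallel gripper is mounted at the origin on the work surface. World frame = base frame: x ahead of the robot, y to its left, z up, the work surface at z = 0. Lengths are in mm, angles in rad, forces in N, time in s.
With the tool pointing down it reaches from about 300 to 775 mm from the base axis. Payload 14.6 kg.
Tool frame: the origin (TCP) lies on the centre line of the jaws, within the pads' length; the fingertips stand 11 mm ahead of it and the grasp point (between the pads) lies 8 mm behind it; z points along the fingers, y is the direction in which the jaws open and shut (so a half turn about z gives the same grasp; the last joint's range is limited). The gripper opens to 85 mm and grips with 20 to 120 N. Pads are 22 mm wide; open, the fingers measure 114 mm over their backs; the gripper's body (76 mm by 85 mm) begins 54 mm behind the grasp point. The pads swing forward as they close: fully open they stand 13 mm farther back than shut.
Start: joints at [1.188, 0.3, 1.521, -0, 1.321, -0.067], TCP at [170.815, 522.792, 242.281] pointing down, gripper open.
Joint ranges: [-3.03, 3.03], [-0.79, 2.21], [0.23, 2.52], [-1.04, 4.18], [0, 3.07], [-2.55, 2.55]. Speed limits (rad/s): [2.22, 2.22, 2.57, 3.14, 3.14, 3.14].

### API

Orientations are given as a 3x3 rotation matrix whose columns are the frame's x, y, z axes.
In Python, from cell import arm gives the robot as it stands.
- The arm moves only by the tool carry_out, never from a script. Its argument "commands" is a list of rows, each an object with "delta_pos": the shift along the tool's x, y, z in m, a list of three; "rotation": the turn, a rotation vector about the tool's x, y, z in degrees, a list of three; "claw": the gripper's target within -1 to 1 (shut at 1, half-way at 0, fully open at -1). In form: [{"delta_pos": [tx, ty, tz], "rotation": [wx, wy, wz], "claw": claw}, ...]. A call has 1 to 20 rows; each row is the pose to reach, as a shift and turn from the pose commanded when the call began, along the tool's axes at that moment; what a row does not reach only later rows make up. A row lasts 1/12 s, in which the tool goes at most 41.7 mm and 7.16 degrees, less where a joint would pass 70% of its speed; a pose out of reach is approached as far as the arm can. A call with a gripper value outside its range is refused whole. The fingers move at their own pace and stop on an object; the grip force is fixed at half the most. Time passes only in rows, so rows that repeat a pose let the fingers close. It gives the time, the measured TCP pose, the force and the opening at its end, in the units of the state.
- arm.get_obs(): the state, without advancing time (a new reading comes with each control period).
- arm.capture(name): name is "scene" or "top"; returns a dict with "frame" (384x512x3 uint8, blue, green, red), "K" (3x3 intrinsics, pixels), "world_from_camera" (4x4, takes a point from camera to world coordinates). Camera axes: x right, y down, z forward; pixel columns grow to the right and rows downward; lengths in mm; the calibration is good to about 2 mm. A picture is of the moment at which its call begins. There is no depth.
- arm.sign_off(): hands the job in, once; it reports no verdict.
The state is a dict: "time_s": time; "qpos": joint angles; "joint_velocities": joint speeds; "effort": joint torques, N m; "tcp_pos": TCP position; "orientation": TCP orientation; "ft_force": force on the tool from outside, world axes, zero at the start; "ft_torque": the same for the moment, N m; "gripper_width": opening from 0.0 (shut) to 1.0 (fully open).
Only numpy, scipy, OpenCV 4.12 (cv2) and the standard library are available. Lean on these libraries where they do the work, as an engineer would, in place of code of your own. Each camera call takes 0.05 s, during which the arm holds its last target.

## Working session

There is one attempt and no reset: what is moved stays moved. The work goes in short steps, Python scripts to look and compute and a tool call to move; the robot and the scene stay as the last step left them, time stands still between calls to the robot, and variables do not carry over. Pictures are saved under pics/ and viewed, and the job is handed in when it is done.

Besides the shell and the picture viewer there is one more tool, called as name(argument=value, ...) on one line, values as JSON. carry_out: Moves the arm, as the interface text tells. Its arguments: {"type":"object","properties":{"commands":{"type":"array"}},"required":["commands"]}

```bash
ls; mkdir -p pics; python3 - <<'E'
from cell import arm
import cv2, numpy as np
np.set_printoptions(precision=4,suppress=True)
print(arm.get_obs())
for n in ("scene","top"):
    c=arm.capture(n); cv2.imwrite(f"pics/{n}0.png",c["frame"]); print(n,c["K"],c["world_from_camera"])
    np.savez(f"pics/{n}0.npz",**c)
E
```

```text
pics
{'time_s': 0.0, 'qpos': array([ 1.1884,  0.3005,  1.5216,  0.    ,  1.3207, -0.0666]), 'joint_velocities': array([ 0.0005, -0.0002, -0.0007,  0.0007,  0.0009, -0.0004]), 'effort': array([  0.0031, -54.3497, -36.1791,   0.    ,   0.004 ,   0.    ]), 'tcp_pos': array([170.7213, 522.5695, 241.6933]), 'orientation': array([[-0.9505,  0.3106, -0.0005],
       [ 0.3106,  0.9505, -0.0012],
       [ 0.0001, -0.0013, -1.    ]]), 'ft_force': array([ 0.509 ,  0.0195, -0.5534]), 'ft_torque': array([-0.0135, -0.0249,  0.0124]), 'gripper_width': 0.9983715705791273}
scene [[466.0989   0.     257.3206]
 [  0.     466.0989 187.64  ]
 [  0.       0.       1.    ]] [[   0.7099    0.4881   -0.5078 1014.8166]
 [   0.7043   -0.5007    0.5033 -512.071 ]
 [  -0.0086   -0.7149   -0.6992  792.5264]
 [   0.        0.        0.        1.    ]]
top [[361.9517   0.     253.0025]
 [  0.     361.9517 188.7548]
 [  0.       0.       1.    ]] [[  0.0057  -0.9944   0.1057 438.5917]
 [ -1.      -0.0061  -0.003   -1.009 ]
 [  0.0036  -0.1057  -0.9944 961.6893]
 [  0.       0.       0.       1.    ]]
```

View pics/scene0.png

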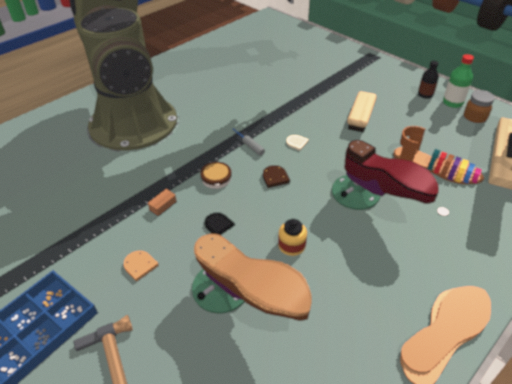

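View pics/top0.png

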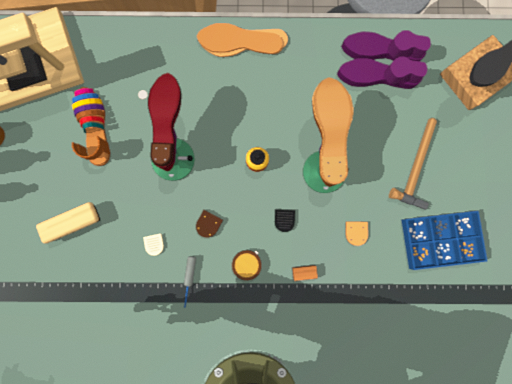

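The top view has world +x upwards and +y to the left. The brown shoe is at about (333,130) with its heel near (333,172). The red shoe is at about (164,120) with its heel near (163,154). The loose pieces are cream (153,244), brown block (208,223), black (285,219) and tan (357,232). The pot is at (258,158). I'll zoom in on each.

```bash
python3 - <<'E'
import cv2, numpy as np
t=cv2.imread("pics/top0.png"); s=cv2.imread("pics/scene0.png")
def crop(im,cx,cy,r,k): return cv2.resize(im[cy-r:cy+r,cx-r:cx+r],(2*r*k,)*2,interpolation=cv2.INTER_NEAREST)
a=[crop(t,x,y,24,5) for x,y in((153,244),(208,223),(285,219),(357,232),(163,154),(333,172))]
cv2.imwrite("pics/z1.png",np.vstack([np.hstack(a[:3]),np.hstack(a[3:])]))
a=[crop(s,x,y,24,5) for x,y in((296,142),(276,177),(218,222),(140,265),(360,155),(212,250))]
cv2.imwrite("pics/z2.png",np.vstack([np.hstack(a[:3]),np.hstack(a[3:])]))
E
```

```text
(no output)
```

View pics/z1.png

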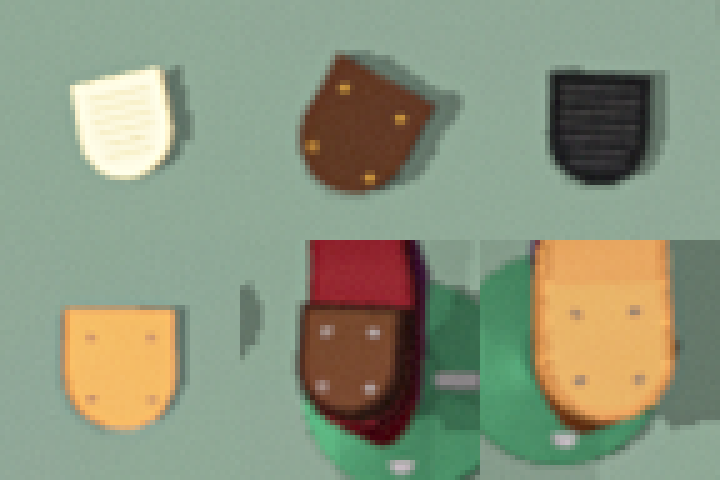

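View pics/z2.png

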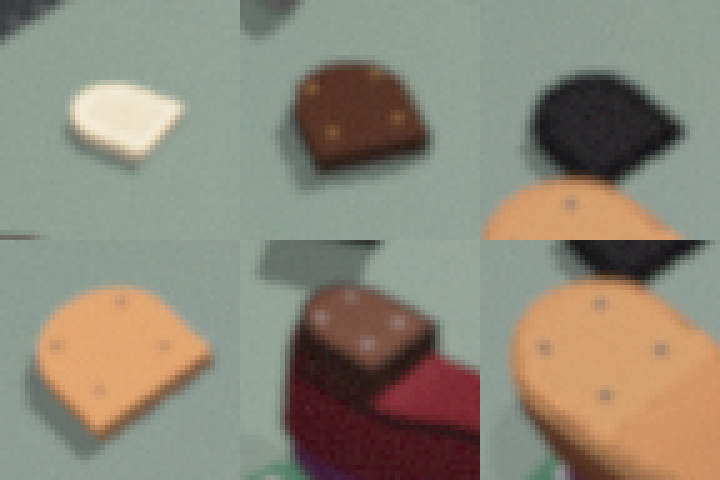

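```bash
cat > h.py <<'E'
import cv2, numpy as np
np.set_printoptions(precision=3,suppress=True)
def ray(c,uv,z):
    uv=np.atleast_2d(np.asarray(uv,float)); M=c["world_from_camera"]
    d=np.c_[uv,np.ones(len(uv))]@np.linalg.inv(c["K"]).T@M[:3,:3].T; o=M[:3,3]
    return o+d*((z-o[2])/d[:,2])[:,None]
def proj(c,P):
    M=np.linalg.inv(c["world_from_camera"]); p=np.atleast_2d(P)@M[:3,:3].T+M[:3,3]; q=p@c["K"].T
    return q[:,:2]/q[:,2:]
K=6
def up(im,cx,cy,r):
    return cv2.resize(im[cy-r:cy+r,cx-r:cx+r],None,fx=K,fy=K,interpolation=cv2.INTER_CUBIC)
def blob(c,mask,cx,cy,r):
    """largest contour -> full-image pixel coordinates"""
    cs,_=cv2.findContours(mask.astype(np.uint8),cv2.RETR_EXTERNAL,cv2.CHAIN_APPROX_NONE)
    k=max(cs,key=cv2.contourArea)[:,0,:].astype(float)
    return (k+0.5)/K-0.5+np.array([cx-r,cy-r])
def rect(P):
    """P: Nx3 world; returns centre, yaw of long axis, (long, short) from minAreaRect"""
    (x,y),(w,h),a=cv2.minAreaRect(P[:,:2].astype(np.float32))
    a=np.radians(a)
    if w<h: w,h=h,w; a+=np.pi/2
    a=(a+np.pi/2)%np.pi-np.pi/2
    return np.array([x,y]),a,(w,h)
E
python3 - <<'E'
from h import *
c=dict(np.load("pics/top0.npz")); im=c["frame"]
vis=[]
for n,cx,cy,z in (("cream",153,244,8),("block",208,223,13),("black",285,219,8),("tan",357,232,10)):
    r=24;u=up(im,cx,cy,r).astype(int); b,g,R=u[...,0],u[...,1],u[...,2]
    m={"cream":(R>185),"block":(R-g>15)&(R<140),"black":(g<70),"tan":(R-b>50)}[n]
    k=blob(c,m,cx,cy,r); P=ray(c,k,z-1); ctr,a,s=rect(P)
    # end test: toward straight edge the corners are filled: area centroid lies toward straight edge
    M=cv2.moments(P[:,:2].astype(np.float32)); cen=np.array([M["m10"],M["m01"]])/M["m00"]
    d=np.array([np.cos(a),np.sin(a)])
    if (cen-ctr)@d<0:a+=np.pi
    print(n,"ctr",ctr,"yaw",a,"size",s,"centroid off",abs((cen-ctr)@d))
    v=up(im,cx,cy,r).copy(); v[cv2.morphologyEx(m.astype(np.uint8),cv2.MORPH_GRADIENT,np.ones((3,3)))>0]=(255,0,255);vis.append(cv2.resize(v[:, :],(192,192)))
for n,cx,cy,z in (("red",163,154,134),("brown",333,172,118)):
    print(n); 
    r=24;u=up(im,cx,cy,r); hsv=cv2.cvtColor(u,cv2.COLOR_BGR2HSV)
    if n=="red": print(im[145:172,160], )
    else: print(im[150:190:1,333]); print(im[170,315:352])
cv2.imwrite("pics/v1.png",np.hstack(vis))
E
```

```text
cream ctr [391.752 255.1  ] yaw 0.2073883269229837 size (55.26757049560547, 49.358734130859375) centroid off 2.1097362862236366
block ctr [443.822 115.178] yaw -0.48097201945340906 size (62.75636291503906, 57.5557861328125) centroid off 2.5367915419808678
black ctr [457.399 -87.003] yaw -0.030869099669271982 size (57.7916259765625, 52.46897888183594) centroid off 2.0627966678723646
tan ctr [ 424.605 -275.289] yaw -0.021210746501935773 size (63.989315032958984, 59.81592559814453) centroid off 2.5459395344103304
red
[[ 48  74 120]
 [ 48  74 120]
 [ 42  69 115]
 [ 46  73 119]
 [ 45  72 118]
 [ 46  74 119]
 [ 44  71 118]
 [ 46  73 119]
 [ 47  73 120]
 [ 45  73 121]
 [ 45  72 119]
 [ 48  75 120]
 [ 46  71 118]
 [ 46  73 120]
 [ 47  72 119]
 [ 47  72 120]
 [ 50  74 122]
 [ 48  76 123]
 [ 38  59 100]
 [ 30  42  72]
 [ 21  26  54]
 [ 27  21  91]
 [ 28  30  77]
 [ 79 106  83]
 [116 160  87]
 [123 169  88]
 [118 164  87]]
brown
[[ 97 168 232]
 [102 169 233]
 [ 98 168 233]
 [ 99 169 233]
 [ 99 167 232]
 [ 98 168 233]
 [ 98 173 233]
 [105 180 233]
 [103 180 232]
 [103 180 232]
 [104 180 233]
 [1
[... 288 characters left out ...]
182 234]
 [104 177 235]
 [101 173 237]
 [ 92 158 231]
 [ 47  85 140]
 [ 53  80  77]
 [ 93 130  70]
 [102 141  70]
 [102 142  74]
 [102 141  72]]
[[112 156  83]
 [110 153  78]
 [100 140  71]
 [ 90 122  61]
 [ 77 113 109]
 [ 66 129 189]
 [ 83 153 225]
 [ 94 165 228]
 [104 178 235]
 [109 183 235]
 [107 181 234]
 [106 180 233]
 [107 180 234]
 [105 179 232]
 [104 178 232]
 [105 179 232]
 [106 180 233]
 [107 181 234]
 [104 178 232]
 [102 177 232]
 [105 180 234]
 [105 179 233]
 [105 181 233]
 [104 180 233]
 [103 178 232]
 [105 181 234]
 [103 178 233]
 [104 181 233]
 [103 181 232]
 [103 180 233]
 [101 173 231]
 [ 86 155 222]
 [ 64 116 171]
 [ 78  96 100]
 [104 115  94]
 [106 119  99]
 [104 118  99]]
```

View pics/v1.png

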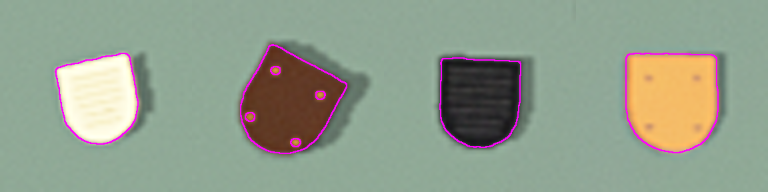

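```bash
python3 - <<'E'
from h import *
ct=dict(np.load("pics/top0.npz")); cs=dict(np.load("pics/scene0.npz"))
def go(c,im,n,cx,cy,r,z,f,clip=None):
    u=up(im,cx,cy,r).astype(int); b,g,R=u[...,0],u[...,1],u[...,2]
    m=cv2.morphologyEx(f(b,g,R).astype(np.uint8),cv2.MORPH_OPEN,np.ones((5,5)))
    m=cv2.morphologyEx(m,cv2.MORPH_CLOSE,np.ones((9,9)))
    k=blob(c,m,cx,cy,r); P=ray(c,k,z)
    ctr,a,s=rect(P); M=cv2.moments(P[:,:2].astype(np.float32)); cen=np.array([M["m10"],M["m01"]])/M["m00"]
    print(n,"rect",ctr,a,s,"centroid",cen)
    v=up(im,cx,cy,r).copy(); kk=((k-[cx-r,cy-r]+.5)*K-.5).astype(int); cv2.polylines(v,[kk],True,(255,0,255)); return cv2.resize(v,(288,288))
blur=lambda c:cv2.GaussianBlur(c["frame"],(3,3),0.8)
a=go(ct,ct["frame"],"red top",163,154,24,134,lambda b,g,R:(R>95)&(g>52)&(R<170))
a2=go(ct,blur(ct),"brown top",333,172,24,118,lambda b,g,R:(g>174.5)&(b>90))
b=go(cs,cs["frame"],"red scene",362,155,24,134,lambda b,g,R:(R>85)&(g>57)&(R<170)&(R-g>20))
b2=go(cs,blur(cs),"brown scene",215,255,24,118,lambda b,g,R:(g>152)&(R-b>50))
cv2.imwrite("pics/v2.png",np.vstack([np.hstack([a,a2]),np.hstack([b,b2])]))
# dots via two views: shoe axis midline in top view
# whole-shoe outline for the toe line
im=ct["frame"].astype(int)
for n,box,f in (("red",(140,65,195,170),lambda b,g,R:(R>90)&(g<50)),("brown",(305,70,360,190),lambda b,g,R:(R>180)&(R-b>80))):
    x0,y0,x1,y1=box; s=im[y0:y1,x0:x1]; m=f(s[...,0],s[...,1],s[...,2])
    for v in range(0,y1-y0,8):
        w=np.where(m[v])[0]
        if len(w): print(n,v+y0,w.min()+x0,w.max()+x0)
E
```

```text
red top rect [608.222 226.703] 0.03907217678131247 (114.5828857421875, 71.64427947998047) centroid [606.587 235.312]
brown top rect [ 576.655 -193.749] 0.006423111265445369 (60.47140884399414, 54.46916198730469) centroid [ 579.271 -193.988]
red scene rect [607.211 211.424] -0.02212793918135958 (48.5311279296875, 43.6016845703125) centroid [609.153 211.449]
brown scene rect [ 574.618 -194.818] 0.08539170538322005 (68.06344604492188, 57.69558334350586) centroid [ 578.041 -195.19 ]
red 81 156 176
red 89 151 179
red 97 149 179
red 105 148 177
red 113 150 174
red 121 152 171
red 129 153 171
red 137 154 172
brown 78 327 332
brown 86 317 343
brown 94 313 349
brown 102 312 351
brown 110 314 352
brown 118 316 351
brown 126 320 348
brown 134 322 346
brown 142 323 345
brown 150 320 345
brown 158 320 346
brown 166 320 346
brown 174 321 346
brown 182 328 340
```

View pics/v2.png

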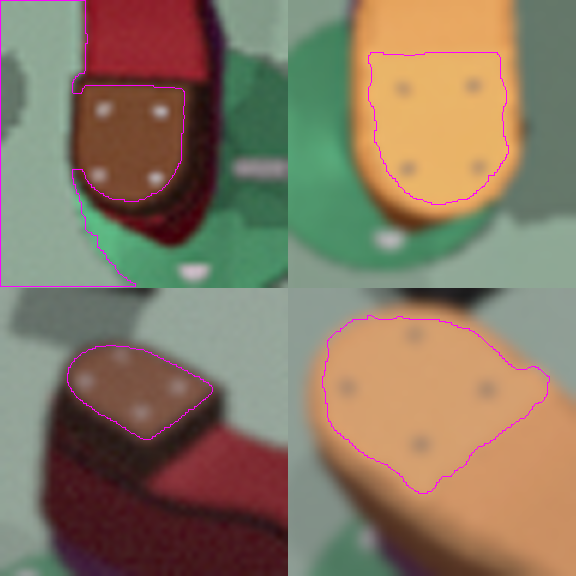

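```bash
python3 - <<'E'
from h import *
ct=dict(np.load("pics/top0.npz")); cs=dict(np.load("pics/scene0.npz"))
# red paler D, top view
cx,cy,r=163,154,24
u=up(ct["frame"],cx,cy,r).astype(int); b,g,R=u[...,0],u[...,1],u[...,2]
m=((R>95)&(g>52)&(R-g>20)).astype(np.uint8)
m=cv2.morphologyEx(m,cv2.MORPH_CLOSE,np.ones((15,15)))
k=blob(ct,m,cx,cy,r); print("red top",rect(ray(ct,k,134)))
def dots(c,cx,cy,r,pts,z,sign):
    g=cv2.cvtColor(c["frame"],cv2.COLOR_BGR2LAB)[...,1 if 0 else 2].astype(float)  # nails greyish: lower b*
    med=cv2.medianBlur(c["frame"],9); d=np.abs(cv2.cvtColor(med,cv2.COLOR_BGR2LAB).astype(float)-cv2.cvtColor(c["frame"],cv2.COLOR_BGR2LAB)).sum(2)
    out=[]
    for x,y in pts:
        xi,yi=int(round(x)),int(round(y)); w=d[yi-2:yi+3,xi-2:xi+3].copy(); w[w<0.35*w.max()]=0
        Y,X=np.mgrid[yi-2:yi+3,xi-2:xi+3]; out.append([(w*X).sum()/w.sum(),(w*Y).sum()/w.sum()])
    out=np.array(out); return out,ray(c,out,z)
def tri(o1,o2):
    res=[]
    for a,b in zip(o1,o2):
        d1=ray(ct,a,0)[0]-ct["world_from_camera"][:3,3]; d2=ray(cs,b,0)[0]-cs["world_from_camera"][:3,3]
        o=ct["world_from_camera"][:3,3]; p=cs["world_from_camera"][:3,3]
        s=np.linalg.lstsq(np.c_[d1,-d2],p-o,rcond=None)[0]; q1=o+s[0]*d1;q2=p+s[1]*d2
        res.append([*((q1+q2)/2),np.linalg.norm(q1-q2)])
    return np.array(res)
# order: toe-left, toe-right, heel-left, heel-right (in top image)
f=lambda X,Y,cx,cy,ox,oy,s:((X-ox)/s-.5+cx-24,(Y-oy)/s-.5+cy-24)
bt=[f(x,y,333,172,288,0,6) for x,y in((404,89),(474,86),(408,169),(479,167))]
rt=[f(x,y,163,154,0,0,6) for x,y in((104,109),(161,111),(99,175),(156,178))]
# scene: left in top image = +y ; toe dir = +x (scene lower right)
bs=[f(x,y,215,255,288,288,6) for x,y in((487,390),(421,444),(414,335),(347,387))]
rs=[f(x,y,362,155,0,288,6) for x,y in((179,388),(141,412),(122,356),(85,381))]
for n,a,b,z in(("brown",bt,bs,118),("red",rt,rs,134)):
    o1,P1=dots(ct,0,0,0,a,z,1); o2,P2=dots(cs,0,0,0,b,z,1)
    T=tri(o1,o2)
    print(n,"tri z",T[:,2],"gap",T[:,3])
    for nm,P in(("top",P1),("scene",P2),("tri",T)):
        L=P[0,:2]+P[1,:2]-P[2,:2]-P[3,:2]; W=P[0,:2]+P[2,:2]-P[1,:2]-P[3,:2]
        print(nm,"mean",P[:,:3].mean(0),"yaw long",np.arctan2(L[1],L[0]),"yaw lat",np.arctan2(-W[0],W[1]),"span",np.hypot(*L)/2,np.hypot(*W)/2)
E
```

```text
red top (array([620.553, 211.996]), np.float64(-0.0008339688953586943), (87.44657135009766, 40.949058532714844))
brown tri z [118.086 118.218 118.501 118.343] gap [1.288 1.707 1.105 1.127]
top mean [ 576.952 -194.435  118.   ] yaw long 0.05034588744701032 yaw lat 0.04274771917660809 span 32.223350905080856 28.132744150082488
scene mean [ 575.848 -195.214  118.   ] yaw long 0.035594258968612805 yaw lat 0.03768981622758851 span 32.17681919126935 28.30630098695342
tri mean [ 576.49  -194.874  118.287] yaw long 0.04420458983189579 yaw lat 0.04031306074571504 span 32.120921425894196 28.215135178189005
red tri z [134.765 135.466 133.896 133.951] gap [0.444 0.792 0.269 0.632]
top mean [607.281 212.78  134.   ] yaw long -0.05520831726732914 yaw lat -0.022097703782750222 span 26.782203655134225 22.50689436995718
scene mean [606.525 212.751 134.   ] yaw long -0.024285055618487525 yaw lat -0.04571907090682006 span 25.663965881941287 22.513588834887507
tri mean [606.967 212.451 134.519] yaw long -0.06962226767957064 yaw lat -0.03125874231999082 span 26.4804419066204 22.726974747404473
```

Both views agree. The brown seat is at (576.3, -194.7), yaw 0.042, with nail height triangulated at 118.3. The red seat is at (606.8, 212.6), yaw about -0.035, at 134.5. Next are a helper for the move numbers and the pot check.

```bash
cat >> h.py <<'E'
def plan(arm,x,y,z,phi):
    """tool-frame shift (m) and turn about tool z (deg) from the present pose to TCP (x,y,z), tool x at yaw phi"""
    o=arm.get_obs(); R=o["orientation"]; p=o["tcp_pos"]; ph=np.arctan2(R[1,0],R[0,0])
    X=np.array([np.cos(ph),np.sin(ph),0]);Y=np.array([np.sin(ph),-np.cos(ph),0])
    d=np.array([x,y,z])-p; dphi=(phi-ph+np.pi)%(2*np.pi)-np.pi
    print("t",round(o["time_s"],2),"tcp",p,"phi",round(ph,4),"tilt",R[:2,2],"w",round(o["gripper_width"],4),"F",o["ft_force"])
    print("  shift m",np.array([d@X,d@Y,-d[2]])/1000,"turn deg",-np.degrees(dphi),"rows>=",np.linalg.norm(d)/41.7,abs(np.degrees(dphi))/7.16)
E
python3 - <<'E'
from h import *
from cell import arm
ct=dict(np.load("pics/top0.npz"))
print("pot cap",ray(ct,[257.5,157],76))
plan(arm,450.9,111.5,120,np.pi-.481)
E
```

```text
pot cap [[612.165 -14.412  76.   ]]
t 0.1 tcp [170.747 522.628 241.776] phi 2.8258 tilt [-0.    -0.001] w 1.0018 F [-0.035 -0.522 -0.336]
  shift m [-0.394 -0.304  0.122] turn deg 9.468423359285705 rows>= 12.282782235964516 1.3224054971069419
```

carry_out(commands=[{"delta_pos": [-0.197, -0.152, 0.0], "rotation": [0, 0, 4.7], "claw": -0.6}, {"delta_pos": [-0.197, -0.152, 0.0], "rotation": [0, 0, 9.47], "claw": -0.6}, {"delta_pos": [-0.3, -0.23, 0.03], "rotation": [0, 0, 9.47], "claw": -0.6}, {"delta_pos": [-0.394, -0.304, 0.122], "rotation": [0, 0, 9.47], "claw": -0.6}, {"delta_pos": [-0.394, -0.304, 0.122], "rotation": [0, 0, 9.47], "claw": -0.6}, {"delta_pos": [-0.394, -0.304, 0.122], "rotation": [0, 0, 9.47], "claw": -0.6}, {"delta_pos": [-0.394, -0.304, 0.122], "rotation": [0, 0, 9.47], "claw": -0.6}, {"delta_pos": [-0.394, -0.304, 0.122], "rotation": [0, 0, 9.47], "claw": -0.6}, {"delta_pos": [-0.394, -0.304, 0.122], "rotation": [0, 0, 9.47], "claw": -0.6}, {"delta_pos": [-0.394, -0.304, 0.122], "rotation": [0, 0, 9.47], "claw": -0.6}, {"delta_pos": [-0.394, -0.304, 0.122], "rotation": [0, 0, 9.47], "claw": -0.6}, {"delta_pos": [-0.394, -0.304, 0.122], "rotation": [0, 0, 9.47], "claw": -0.6}, {"delta_pos": [-0.394, -0.304, 0.122], "rotation": [0, 0, 9.47], "claw": -0.6}, {"delta_pos": [-0.394, -0.304, 0.122], "rotation": [0, 0, 9.47], "claw": -0.6}, {"delta_pos": [-0.394, -0.304, 0.122], "rotation": [0, 0, 9.47], "claw": -0.6}, {"delta_pos": [-0.394, -0.304, 0.122], "rotation": [0, 0, 9.47], "claw": -0.6}])

```text
time_s: 1.43
tcp_pos: [450.6, 112.0, 120.4]
orientation: [[-0.887, 0.463, -0.0], [0.463, 0.887, 0.0], [0.0, -0.0, -1.0]]
ft_force: [-0.7, 0.1, -0.7]
gripper_width: 0.798
```

```bash
python3 - <<'E'
from h import *
from cell import arm
plan(arm,450.9,111.5,30,np.pi-.481)
for n in("scene","top"):
    c=arm.capture(n); cv2.imwrite(f"pics/{n}1.png",c["frame"])
E
```

```text
t 1.43 tcp [450.568 111.983 120.383] phi 2.6608 tilt [-0.  0.] w 0.7979 F [-0.745  0.1   -0.705]
  shift m [-0.001 -0.     0.09 ] turn deg 0.010436492322937578 rows>= 2.167508854473949 0.0014576106596281533
```

View pics/scene1.png

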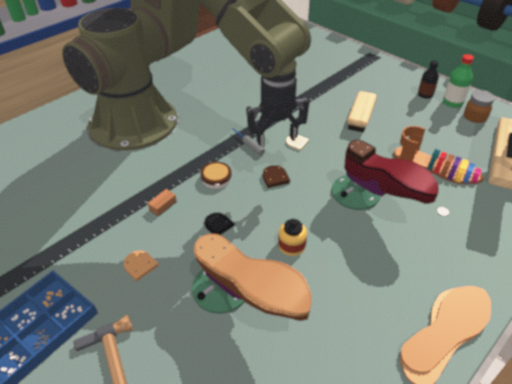

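The gripper hangs over the block, with its fingertips at about (250,137) and (299,137), and the block is free at (276,176). I'm lowering it for a light bench touch to calibrate the tips.

carry_out(commands=[{"delta_pos": [0, 0, 0.04], "rotation": [0, 0, 0], "claw": -0.6}, {"delta_pos": [0, 0, 0.08], "rotation": [0, 0, 0], "claw": -0.6}, {"delta_pos": [0, 0, 0.1], "rotation": [0, 0, 0], "claw": -0.6}, {"delta_pos": [0, 0, 0.103], "rotation": [0, 0, 0], "claw": -0.6}, {"delta_pos": [0, 0, 0.105], "rotation": [0, 0, 0], "claw": -0.6}, {"delta_pos": [0, 0, 0.105], "rotation": [0, 0, 0], "claw": -0.6}, {"delta_pos": [0, 0, 0.105], "rotation": [0, 0, 0], "claw": -0.6}])

```text
time_s: 2.12
tcp_pos: [451.8, 111.9, 16.9]
orientation: [[-0.887, 0.462, 0.003], [0.462, 0.887, 0.0], [-0.002, 0.002, -1.0]]
ft_force: [0.5, 0.4, -0.3]
gripper_width: 0.8
```

carry_out(commands=[{"delta_pos": [0, 0, 0.001], "rotation": [0, 0, 0], "claw": -0.6}, {"delta_pos": [0, 0, 0.002], "rotation": [0, 0, 0], "claw": -0.6}, {"delta_pos": [0, 0, 0.002], "rotation": [0, 0, 0], "claw": -0.6}])

```text
time_s: 2.37
tcp_pos: [451.2, 111.5, 13.8]
orientation: [[-0.887, 0.463, 0.001], [0.463, 0.887, 0.0], [-0.001, 0.001, -1.0]]
ft_force: [-0.2, -0.7, -0.5]
gripper_width: 0.803
```

carry_out(commands=[{"delta_pos": [0, 0, 0.001], "rotation": [0, 0, 0], "claw": -0.6}, {"delta_pos": [0, 0, 0.002], "rotation": [0, 0, 0], "claw": -0.6}, {"delta_pos": [0, 0, 0.002], "rotation": [0, 0, 0], "claw": -0.6}])

```text
time_s: 2.62
tcp_pos: [450.8, 111.4, 11.1]
orientation: [[-0.886, 0.463, -0.0], [0.463, 0.886, -0.0], [0.0, -0.0, -1.0]]
ft_force: [-0.8, 0.3, -0.8]
gripper_width: 0.801
```

carry_out(commands=[{"delta_pos": [0, 0, 0.001], "rotation": [0, 0, 0], "claw": -0.6}, {"delta_pos": [0, 0, 0.002], "rotation": [0, 0, 0], "claw": -0.6}, {"delta_pos": [0, 0, 0.002], "rotation": [0, 0, 0], "claw": -0.6}])

```text
time_s: 2.87
tcp_pos: [450.8, 111.4, 9.1]
orientation: [[-0.886, 0.463, -0.0], [0.463, 0.886, -0.0], [0.0, -0.0, -1.0]]
ft_force: [-0.2, 0.7, 0.1]
gripper_width: 0.803
```

carry_out(commands=[{"delta_pos": [0, 0, 0.001], "rotation": [0, 0, 0], "claw": -0.6}, {"delta_pos": [0, 0, 0.001], "rotation": [0, 0, 0], "claw": -0.6}])

```text
time_s: 3.03
tcp_pos: [450.9, 111.4, 8.1]
orientation: [[-0.886, 0.463, -0.0], [0.463, 0.886, -0.0], [0.0, -0.0, -1.0]]
ft_force: [0.5, -0.0, 0.1]
gripper_width: 0.798
```

carry_out(commands=[{"delta_pos": [0, 0, 0.001], "rotation": [0, 0, 0], "claw": -0.6}, {"delta_pos": [0, 0, 0.001], "rotation": [0, 0, 0], "claw": -0.6}])

```text
time_s: 3.2
tcp_pos: [450.8, 111.4, 7.1]
orientation: [[-0.887, 0.463, -0.0], [0.463, 0.887, -0.0], [0.0, -0.0, -1.0]]
ft_force: [1.0, -0.3, -0.3]
gripper_width: 0.799
```

carry_out(commands=[{"delta_pos": [0, 0, 0.001], "rotation": [0, 0, 0], "claw": -0.6}, {"delta_pos": [0, 0, 0.001], "rotation": [0, 0, 0], "claw": -0.6}])

```text
time_s: 3.37
tcp_pos: [450.9, 111.4, 6.1]
orientation: [[-0.886, 0.463, -0.0], [0.463, 0.886, -0.0], [0.0, -0.0, -1.0]]
ft_force: [1.0, -0.6, -0.4]
gripper_width: 0.804
```

carry_out(commands=[{"delta_pos": [0, 0, 0.001], "rotation": [0, 0, 0], "claw": -0.6}, {"delta_pos": [0, 0, 0.001], "rotation": [0, 0, 0], "claw": -0.6}])

```text
time_s: 3.53
tcp_pos: [450.9, 111.4, 5.1]
orientation: [[-0.886, 0.463, -0.0], [0.463, 0.886, -0.0], [0.0, -0.0, -1.0]]
ft_force: [0.0, 0.3, -0.1]
gripper_width: 0.802
```

carry_out(commands=[{"delta_pos": [0, 0, 0.001], "rotation": [0, 0, 0], "claw": -0.6}, {"delta_pos": [0, 0, 0.001], "rotation": [0, 0, 0], "claw": -0.6}])

```text
time_s: 3.7
tcp_pos: [450.9, 111.5, 4.1]
orientation: [[-0.886, 0.463, -0.0], [0.463, 0.886, -0.0], [0.0, -0.0, -1.0]]
ft_force: [0.4, -0.2, 0.1]
gripper_width: 0.799
```

carry_out(commands=[{"delta_pos": [0, 0, 0.0005], "rotation": [0, 0, 0], "claw": -0.6}, {"delta_pos": [0, 0, 0.0005], "rotation": [0, 0, 0], "claw": -0.6}])

```text
time_s: 3.87
tcp_pos: [450.9, 111.5, 3.8]
orientation: [[-0.886, 0.463, 0.0], [0.463, 0.886, 0.0], [-0.0, 0.0, -1.0]]
ft_force: [-0.6, 0.7, 0.5]
gripper_width: 0.802
```

carry_out(commands=[{"delta_pos": [0, 0, 0.0005], "rotation": [0, 0, 0], "claw": -0.6}, {"delta_pos": [0, 0, 0.0005], "rotation": [0, 0, 0], "claw": -0.6}])

```text
time_s: 4.03
tcp_pos: [451.0, 111.5, 3.8]
orientation: [[-0.887, 0.463, 0.0], [0.463, 0.887, -0.0], [-0.0, 0.0, -1.0]]
ft_force: [-5.1, -1.1, 10.8]
gripper_width: 0.798
```

carry_out(commands=[{"delta_pos": [0, 0, 0.0005], "rotation": [0, 0, 0], "claw": -0.6}, {"delta_pos": [0, 0, 0.0005], "rotation": [0, 0, 0], "claw": -0.6}])

```text
time_s: 4.2
tcp_pos: [451.0, 111.5, 3.7]
orientation: [[-0.887, 0.463, 0.0], [0.463, 0.887, -0.0], [-0.0, 0.0, -1.0]]
ft_force: [-7.4, -2.1, 20.1]
gripper_width: 0.798
```

Contact came at TCP z = 3.8 for a 68 mm opening. That matches an arc model with the tips 11 mm ahead when shut. I'm raising to put the tips about 2 mm above the bench when closed on the block, then gripping.

carry_out(commands=[{"delta_pos": [0, 0, -0.0058], "rotation": [0, 0, 0], "claw": -0.6}, {"delta_pos": [0, 0, -0.0058], "rotation": [0, 0, 0], "claw": -0.6}, {"delta_pos": [0, 0, -0.0058], "rotation": [0, 0, 0], "claw": 0.2}, {"delta_pos": [0, 0, -0.0058], "rotation": [0, 0, 0], "claw": 0.2}, {"delta_pos": [0, 0, -0.0058], "rotation": [0, 0, 0], "claw": 0.2}, {"delta_pos": [0, 0, -0.0058], "rotation": [0, 0, 0], "claw": 0.2}, {"delta_pos": [0, 0, -0.0058], "rotation": [0, 0, 0], "claw": 0.2}])

```text
time_s: 4.78
tcp_pos: [451.1, 111.5, 9.1]
orientation: [[-0.887, 0.463, 0.0], [0.463, 0.887, 0.0], [-0.0, 0.0, -1.0]]
ft_force: [-4.3, -0.7, 14.6]
gripper_width: 0.661
```

carry_out(commands=[{"delta_pos": [0, 0, -0.001], "rotation": [0, 0, 0], "claw": 0.2}, {"delta_pos": [0, 0, -0.002], "rotation": [0, 0, 0], "claw": 0.2}, {"delta_pos": [0, 0, -0.03], "rotation": [0, 0, 0], "claw": 0.2}, {"delta_pos": [0, 0, -0.07], "rotation": [0, 0, 0], "claw": 0.2}, {"delta_pos": [0, 0, -0.11], "rotation": [0, 0, 0], "claw": 0.2}, {"delta_pos": [0, 0, -0.15], "rotation": [0, 0, 0], "claw": 0.2}, {"delta_pos": [0, 0, -0.19], "rotation": [0, 0, 0], "claw": 0.2}, {"delta_pos": [0, 0, -0.19], "rotation": [0, 0, 0], "claw": 0.2}, {"delta_pos": [0, 0, -0.19], "rotation": [0, 0, 0], "claw": 0.2}])

```text
time_s: 5.53
tcp_pos: [451.5, 111.6, 200.0]
orientation: [[-0.886, 0.463, 0.004], [0.463, 0.886, 0.001], [-0.003, 0.002, -1.0]]
ft_force: [-0.3, -0.5, -1.4]
gripper_width: 0.661
```

```bash
python3 - <<'E'
from h import *
from cell import arm
c=arm.capture("scene"); cv2.imwrite("pics/s2.png",c["frame"])
u=proj(c,[450,111,198])[0].astype(int);print(u)
x,y=np.clip(u[0]-60,0,392),max(u[1]-60,0)
cv2.imwrite("pics/s2z.png",cv2.resize(c["frame"][y:y+110,x:x+120],None,fx=5,fy=5,interpolation=cv2.INTER_CUBIC))
s=.042; d=8
plan(arm,576.3+d*np.cos(s),-194.7+d*np.sin(s),200,np.pi+s)
E
```

```text
[277 113]
t 5.58 tcp [450.79  111.432 198.255] phi 2.6605 tilt [0. 0.] w 0.6599 F [ 1.131  0.206 -1.637]
  shift m [-0.26  -0.209 -0.002] turn deg -29.970897763835858 rows>= 8.00174781129416 4.185879575954728
```

View pics/s2z.png

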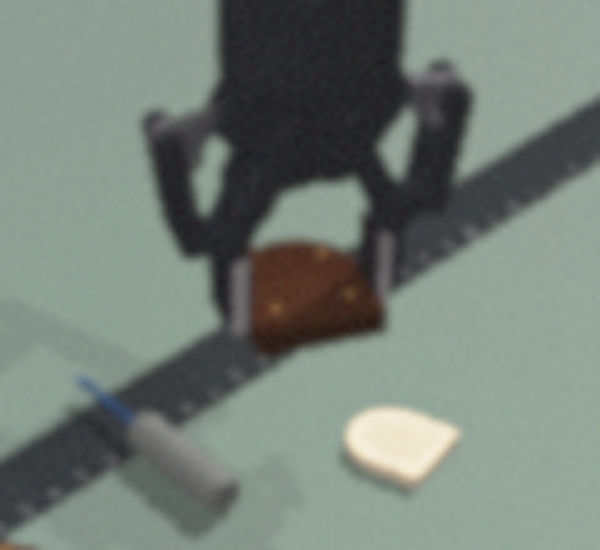

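The block is held level between the pads at crop (310,290), straight edge facing +x. Moving over the brown heel.

carry_out(commands=[{"delta_pos": [-0.26, -0.209, -0.002], "rotation": [0, 0, -29.97], "claw": 0.2}, {"delta_pos": [-0.26, -0.209, -0.002], "rotation": [0, 0, -29.97], "claw": 0.2}, {"delta_pos": [-0.26, -0.209, -0.002], "rotation": [0, 0, -29.97], "claw": 0.2}, {"delta_pos": [-0.26, -0.209, -0.002], "rotation": [0, 0, -29.97], "claw": 0.2}, {"delta_pos": [-0.26, -0.209, -0.002], "rotation": [0, 0, -29.97], "claw": 0.2}, {"delta_pos": [-0.26, -0.209, -0.002], "rotation": [0, 0, -29.97], "claw": 0.2}, {"delta_pos": [-0.26, -0.209, -0.002], "rotation": [0, 0, -29.97], "claw": 0.2}, {"delta_pos": [-0.26, -0.209, -0.002], "rotation": [0, 0, -29.97], "claw": 0.2}, {"delta_pos": [-0.26, -0.209, -0.002], "rotation": [0, 0, -29.97], "claw": 0.2}, {"delta_pos": [-0.26, -0.209, -0.002], "rotation": [0, 0, -29.97], "claw": 0.2}, {"delta_pos": [-0.26, -0.209, -0.002], "rotation": [0, 0, -29.97], "claw": 0.2}, {"delta_pos": [-0.26, -0.209, -0.002], "rotation": [0, 0, -29.97], "claw": 0.2}])

```text
time_s: 6.58
tcp_pos: [584.1, -193.3, 198.9]
orientation: [[-0.999, -0.042, -0.003], [-0.042, 0.999, 0.001], [0.002, 0.001, -1.0]]
ft_force: [0.2, 0.1, -0.7]
gripper_width: 0.659
```

```bash
python3 - <<'E'
from h import *
from cell import arm
s=.042; d=8
plan(arm,576.3+d*np.cos(s),-194.7+d*np.sin(s),135,np.pi+s)
c=arm.capture("scene"); cv2.imwrite("pics/s3z.png",cv2.resize(c["frame"][150:320,130:330],None,fx=3.5,fy=3.5,interpolation=cv2.INTER_CUBIC))
E
```

```text
t 6.58 tcp [ 584.144 -193.306  198.862] phi -3.0993 tilt [-0.003  0.001] w 0.6587 F [ 0.179  0.119 -0.723]
  shift m [-0.    -0.001  0.064] turn deg 0.016650989295131403 rows>= 1.5316724501557664 0.0023255571641244976
```

View pics/s3z.png

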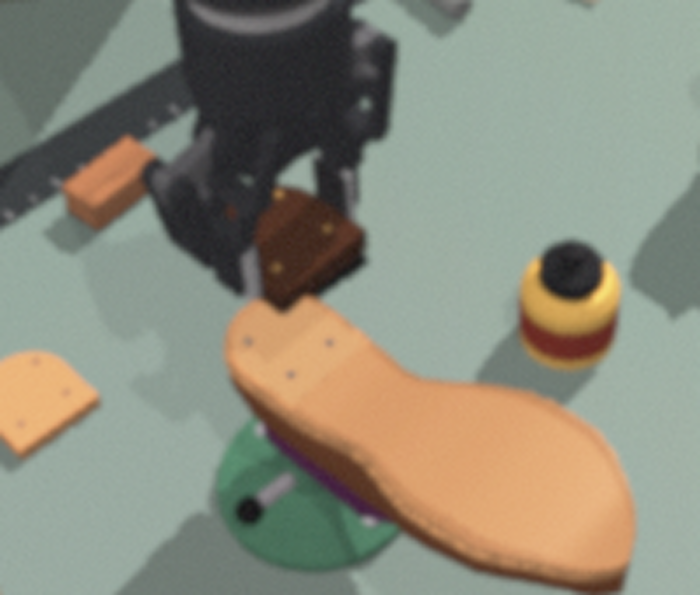

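The block hangs just behind and above the heel, level and aligned with it, and the pot is untouched. Descending to just above contact.

carry_out(commands=[{"delta_pos": [0, -0.0007, 0.03], "rotation": [0, 0, 0], "claw": 0.2}, {"delta_pos": [0, -0.0007, 0.055], "rotation": [0, 0, 0], "claw": 0.2}, {"delta_pos": [0, -0.0007, 0.064], "rotation": [0, 0, 0], "claw": 0.2}, {"delta_pos": [0, -0.0007, 0.067], "rotation": [0, 0, 0], "claw": 0.2}, {"delta_pos": [0, -0.0007, 0.067], "rotation": [0, 0, 0], "claw": 0.2}, {"delta_pos": [0, -0.0007, 0.067], "rotation": [0, 0, 0], "claw": 0.2}])

```text
time_s: 7.13
tcp_pos: [585.3, -194.7, 135.1]
orientation: [[-0.999, -0.042, 0.002], [-0.042, 0.999, -0.001], [-0.002, -0.001, -1.0]]
ft_force: [0.0, 1.0, -1.2]
gripper_width: 0.661
```

carry_out(commands=[{"delta_pos": [0, 0, 0.001], "rotation": [0, 0, 0], "claw": 0.2}, {"delta_pos": [0, 0, 0.001], "rotation": [0, 0, 0], "claw": 0.2}, {"delta_pos": [0, 0, 0.001], "rotation": [0, 0, 0], "claw": 0.2}])

```text
time_s: 7.38
tcp_pos: [584.9, -194.9, 133.3]
orientation: [[-0.999, -0.042, 0.001], [-0.042, 0.999, -0.0], [-0.001, -0.0, -1.0]]
ft_force: [0.7, 0.7, -0.8]
gripper_width: 0.657
```

carry_out(commands=[{"delta_pos": [0, 0.0005, 0.002], "rotation": [0, 0, 0], "claw": 0.2}, {"delta_pos": [0, 0.0005, 0.004], "rotation": [0, 0, 0], "claw": 0.2}, {"delta_pos": [0, 0.0005, 0.004], "rotation": [0, 0, 0], "claw": 0.2}, {"delta_pos": [0, 0.0005, 0.004], "rotation": [0, 0, 0], "claw": 0.2}])

```text
time_s: 7.72
tcp_pos: [584.6, -194.3, 128.4]
orientation: [[-0.999, -0.042, -0.0], [-0.042, 0.999, 0.0], [0.0, 0.0, -1.0]]
ft_force: [-0.3, 0.5, -0.6]
gripper_width: 0.663
```

carry_out(commands=[{"delta_pos": [0, 0, 0.0005], "rotation": [0, 0, 0], "claw": 0.2}, {"delta_pos": [0, 0, 0.001], "rotation": [0, 0, 0], "claw": 0.2}])

```text
time_s: 7.88
tcp_pos: [584.7, -194.4, 127.6]
orientation: [[-0.999, -0.042, 0.0], [-0.042, 0.999, -0.0], [-0.0, -0.0, -1.0]]
ft_force: [0.0, -0.0, -0.4]
gripper_width: 0.658
```

carry_out(commands=[{"delta_pos": [0, 0, 0.0005], "rotation": [0, 0, 0], "claw": 0.2}, {"delta_pos": [0, 0, 0.0005], "rotation": [0, 0, 0], "claw": 0.2}])

```text
time_s: 8.05
tcp_pos: [584.7, -194.4, 127.2]
orientation: [[-0.999, -0.042, 0.0], [-0.042, 0.999, -0.0], [-0.0, -0.0, -1.0]]
ft_force: [-0.4, 0.4, 0.9]
gripper_width: 0.654
```

carry_out(commands=[{"delta_pos": [0, 0, 0.0005], "rotation": [0, 0, 0], "claw": 0.2}, {"delta_pos": [0, 0, 0.0005], "rotation": [0, 0, 0], "claw": 0.2}])

```text
time_s: 8.22
tcp_pos: [584.8, -194.4, 127.2]
orientation: [[-0.999, -0.042, 0.0], [-0.042, 0.999, -0.0], [-0.0, -0.0, -1.0]]
ft_force: [-4.0, 1.6, 5.1]
gripper_width: 0.66
```

The block touches at TCP 127.2, which implies a seat height of 118.1 as expected. Releasing and rising.

carry_out(commands=[{"delta_pos": [0, 0, 0], "rotation": [0, 0, 0], "claw": -0.7}, {"delta_pos": [0, 0, 0], "rotation": [0, 0, 0], "claw": -0.7}, {"delta_pos": [0, 0, 0], "rotation": [0, 0, 0], "claw": -0.7}, {"delta_pos": [0, 0, 0], "rotation": [0, 0, 0], "claw": -0.7}, {"delta_pos": [0, 0, -0.01], "rotation": [0, 0, 0], "claw": -0.6}, {"delta_pos": [0, 0, -0.045], "rotation": [0, 0, 0], "claw": -0.6}, {"delta_pos": [0, 0, -0.085], "rotation": [0, 0, 0], "claw": -0.6}, {"delta_pos": [0, 0, -0.085], "rotation": [0, 0, 0], "claw": -0.6}])

```text
time_s: 8.88
tcp_pos: [586.8, -195.1, 220.4]
orientation: [[-0.999, -0.042, 0.011], [-0.042, 0.999, -0.004], [-0.011, -0.005, -1.0]]
ft_force: [1.0, -0.4, 1.3]
gripper_width: 0.799
```

```bash
python3 - <<'E'
from h import *
from cell import arm
ct=dict(np.load("pics/top0.npz"))
# tan piece: recheck centre, and centre of its four dots
d=8; s=-.021
plan(arm,424.6+d*np.cos(s),-275.3+d*np.sin(s),60,np.pi+s)
E
```

```text
t 8.88 tcp [ 586.775 -195.128  220.423] phi -3.0995 tilt [ 0.011 -0.004] w 0.7988 F [ 0.962 -0.411  1.341]
  shift m [ 0.157 -0.074  0.16 ] turn deg 3.6132746948895194 rows>= 5.672888025931101 0.5046473037555195
```

carry_out(commands=[{"delta_pos": [0.155, -0.0746, 0.0], "rotation": [0, 0, 3.6], "claw": -0.6}, {"delta_pos": [0.155, -0.0746, 0.0], "rotation": [0, 0, 3.6], "claw": -0.6}, {"delta_pos": [0.155, -0.0746, 0.04], "rotation": [0, 0, 3.6], "claw": -0.6}, {"delta_pos": [0.155, -0.0746, 0.08], "rotation": [0, 0, 3.6], "claw": -0.6}, {"delta_pos": [0.155, -0.0746, 0.12], "rotation": [0, 0, 3.6], "claw": -0.6}, {"delta_pos": [0.155, -0.0746, 0.12], "rotation": [0, 0, 3.6], "claw": -0.6}, {"delta_pos": [0.155, -0.0746, 0.12], "rotation": [0, 0, 3.6], "claw": -0.6}, {"delta_pos": [0.155, -0.0746, 0.12], "rotation": [0, 0, 3.6], "claw": -0.6}])

```text
time_s: 9.55
tcp_pos: [433.0, -275.5, 92.0]
orientation: [[-1.0, 0.022, -0.001], [0.022, 1.0, 0.001], [0.001, 0.001, -1.0]]
ft_force: [1.1, -0.6, 1.2]
gripper_width: 0.804
```

```bash
python3 - <<'E'
from h import *
from cell import arm
d=8; s=-.021
plan(arm,424.6+d*np.cos(s),-275.3+d*np.sin(s),20,np.pi+s)
c=arm.capture("top"); cv2.imwrite("pics/t4z.png",cv2.resize(c["frame"][110:280,260:460],None,fx=3.5,fy=3.5,interpolation=cv2.INTER_CUBIC))
np.savez("pics/t4.npz",**c)
c=arm.capture("scene"); cv2.imwrite("pics/s4z.png",cv2.resize(c["frame"][190:320,100:330],None,fx=3.4,fy=3.4,interpolation=cv2.INTER_CUBIC))
np.savez("pics/s4.npz",**c)
E
```

```text
t 9.55 tcp [ 432.989 -275.483   92.027] phi 3.1198 tilt [-0.001  0.001] w 0.8037 F [ 1.135 -0.64   1.223]
  shift m [0.    0.    0.072] turn deg -0.043193867033406365 rows>= 1.7272856794221496 0.006032662993492509
```

View pics/t4z.png

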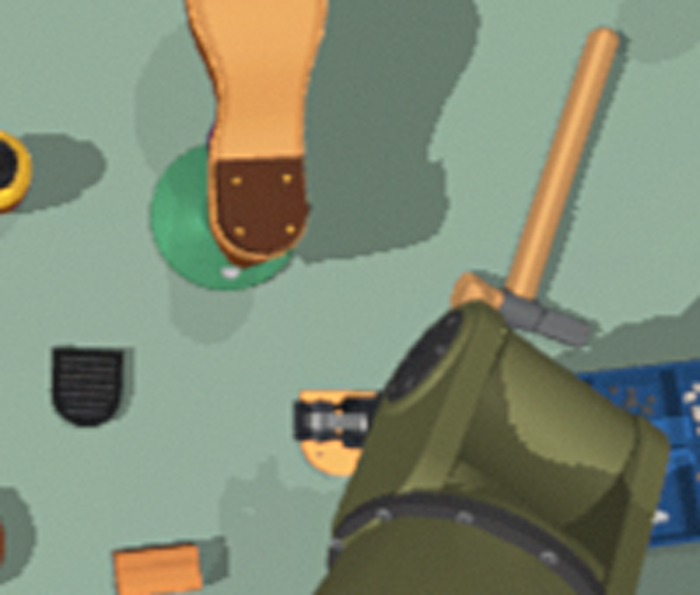

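View pics/s4z.png

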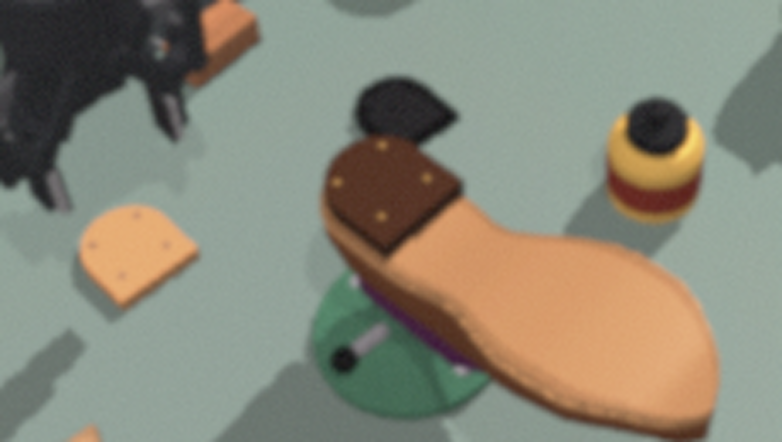

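The block sits squarely on the brown heel, and the gripper is centred over the tan lift. Descending and gripping.

carry_out(commands=[{"delta_pos": [0.0, 0, 0.035], "rotation": [0, 0, 0], "claw": -0.6}, {"delta_pos": [0.0, 0, 0.065], "rotation": [0, 0, 0], "claw": -0.6}, {"delta_pos": [0.0, 0, 0.078], "rotation": [0, 0, 0], "claw": -0.6}, {"delta_pos": [0.0, 0, 0.082], "rotation": [0, 0, 0], "claw": -0.6}, {"delta_pos": [0.0, 0, 0.083], "rotation": [0, 0, 0], "claw": -0.6}, {"delta_pos": [0.0, 0, 0.083], "rotation": [0, 0, 0], "claw": -0.6}, {"delta_pos": [0.0, 0, 0.083], "rotation": [0, 0, 0], "claw": -0.6}])

```text
time_s: 10.23
tcp_pos: [434.1, -275.9, 10.4]
orientation: [[-1.0, 0.02, 0.002], [0.02, 1.0, -0.002], [-0.002, -0.002, -1.0]]
ft_force: [-0.1, -1.2, 0.5]
gripper_width: 0.799
```

carry_out(commands=[{"delta_pos": [0.0, 0, 0], "rotation": [0, 0, 0], "claw": -0.6}, {"delta_pos": [0.0, 0, 0], "rotation": [0, 0, 0], "claw": -0.6}])

```text
time_s: 10.4
tcp_pos: [433.4, -275.6, 9.6]
orientation: [[-1.0, 0.021, 0.001], [0.021, 1.0, -0.001], [-0.001, -0.001, -1.0]]
ft_force: [0.3, 0.2, -0.4]
gripper_width: 0.804
```

carry_out(commands=[{"delta_pos": [0.0, 0, 0.0005], "rotation": [0, 0, 0], "claw": -0.6}, {"delta_pos": [0.0, 0, 0.0005], "rotation": [0, 0, 0], "claw": 0.2}, {"delta_pos": [0.0, 0, 0.0005], "rotation": [0, 0, 0], "claw": 0.2}, {"delta_pos": [0.0, 0, 0.0005], "rotation": [0, 0, 0], "claw": 0.2}, {"delta_pos": [0.0, 0, 0.0005], "rotation": [0, 0, 0], "claw": 0.2}, {"delta_pos": [0.0, 0, 0.0005], "rotation": [0, 0, 0], "claw": 0.2}])

```text
time_s: 10.9
tcp_pos: [433.2, -275.5, 8.8]
orientation: [[-1.0, 0.021, 0.001], [0.021, 1.0, -0.0], [-0.001, -0.0, -1.0]]
ft_force: [-1.7, 1.2, 9.1]
gripper_width: 0.636
```

carry_out(commands=[{"delta_pos": [0, 0, -0.001], "rotation": [0, 0, 0], "claw": 0.2}, {"delta_pos": [0, 0, -0.02], "rotation": [0, 0, 0], "claw": 0.2}, {"delta_pos": [0, 0, -0.06], "rotation": [0, 0, 0], "claw": 0.2}, {"delta_pos": [0, 0, -0.1], "rotation": [0, 0, 0], "claw": 0.2}, {"delta_pos": [0, 0, -0.14], "rotation": [0, 0, 0], "claw": 0.2}, {"delta_pos": [0, 0, -0.18], "rotation": [0, 0, 0], "claw": 0.2}, {"delta_pos": [0, 0, -0.19], "rotation": [0, 0, 0], "claw": 0.2}, {"delta_pos": [0, 0, -0.19], "rotation": [0, 0, 0], "claw": 0.2}])

```text
time_s: 11.57
tcp_pos: [433.9, -276.0, 201.4]
orientation: [[-1.0, 0.021, 0.005], [0.021, 1.0, -0.004], [-0.005, -0.003, -1.0]]
ft_force: [0.1, -1.2, -0.8]
gripper_width: 0.636
```

```bash
python3 - <<'E'
from h import *
from cell import arm
# block on heel
for n,cx,cy,r,z in(("t4",334,168,22,131),("s4",212,246,26,131)):
    c=dict(np.load(f"pics/{n}.npz")); u=up(c["frame"],cx,cy,r).astype(int); b,g,R=u[...,0],u[...,1],u[...,2]
    m=((R<135)&(R-b>25)&(g<90)).astype(np.uint8); m=cv2.morphologyEx(m,cv2.MORPH_CLOSE,np.ones((19,19)));m=cv2.morphologyEx(m,cv2.MORPH_OPEN,np.ones((19,19)))
    k=blob(c,m,cx,cy,r); print(n,rect(ray(c,k,z)))
s=.042; d=8.6
plan(arm,576.3+d*np.cos(s),-194.7+d*np.sin(s),200,np.pi+s)
c=arm.capture("scene"); cv2.imwrite("pics/s5z.png",cv2.resize(c["frame"][120:290,30:230],None,fx=3.5,fy=3.5,interpolation=cv2.INTER_CUBIC))
E
```

```text
t4 (array([ 571.45 , -192.759]), np.float64(0.03846873360662495), (71.37996673583984, 61.04548645019531))
s4 (array([ 582.989, -206.324]), np.float64(-1.41787760035779), (85.22621154785156, 70.79993438720703))
t 11.57 tcp [ 433.878 -276.01   201.362] phi 3.1208 tilt [ 0.005 -0.004] w 0.6364 F [ 0.14  -1.161 -0.798]
  shift m [-0.149  0.085  0.001] turn deg -3.5986642362844656 rows>= 4.117260577901318 0.5026067369112382
```

View pics/s5z.png

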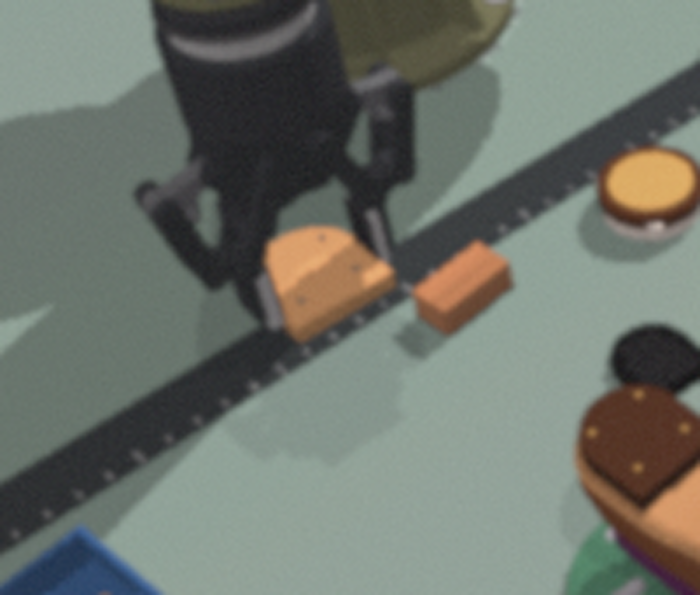

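Tan is held level, straight edge facing +x. The dark-mask rectangles leaked into the shoe's shaded side (71x61), so I'll use the brass dots to check the block's position.

```bash
python3 - <<'E'
from h import *
t0=dict(np.load("pics/top0.npz")); t4=dict(np.load("pics/t4.npz")); s4=dict(np.load("pics/s4.npz"))
def rep(n,P):
    L=P[0,:2]+P[1,:2]-P[2,:2]-P[3,:2]; W=P[0,:2]+P[2,:2]-P[1,:2]-P[3,:2]
    print(n,P.mean(0)[:2],np.arctan2(L[1],L[0]),np.arctan2(-W[0],W[1]),np.hypot(*L)/2,np.hypot(*W)/2)
a=(np.array([(344,88),(400,119),(312,146),(370,178)])-[240,0])/5-.5+[208-24,223-24]
rep("start",ray(t0,a,13))
a=np.array([(236,181),(287,178),(239,230),(291,228)])/3.5-.4+[260,110]; rep("top",ray(t4,a,131))
a=np.array([(427,178),(381,216),(382,145),(336,182)])/3.4-.4+[100,190]; rep("scene",ray(s4,a,131))
E
```

```text
start [443.625 116.014] -0.4729165424308268 -0.4941008031766531 34.19007391620015 34.094575381304516
top [ 576.724 -193.386] 0.051675648577341075 0.05532203553054005 33.292262792892366 34.30793118508435
scene [ 575.519 -194.531] 0.05028698951746422 0.04977996324431327 34.422779785193 34.09874419643855
```

carry_out(commands=[{"delta_pos": [-0.149, 0.085, 0.001], "rotation": [0, 0, -3.6], "claw": 0.2}, {"delta_pos": [-0.149, 0.085, 0.001], "rotation": [0, 0, -3.6], "claw": 0.2}, {"delta_pos": [-0.149, 0.085, 0.001], "rotation": [0, 0, -3.6], "claw": 0.2}, {"delta_pos": [-0.149, 0.085, 0.001], "rotation": [0, 0, -3.6], "claw": 0.2}, {"delta_pos": [-0.149, 0.085, 0.001], "rotation": [0, 0, -3.6], "claw": 0.2}, {"delta_pos": [-0.149, 0.085, 0.001], "rotation": [0, 0, -3.6], "claw": 0.2}, {"delta_pos": [-0.149, 0.085, 0.001], "rotation": [0, 0, -3.6], "claw": 0.2}, {"delta_pos": [-0.149, 0.085, 0.001], "rotation": [0, 0, -3.6], "claw": 0.2}])

```text
time_s: 12.28
tcp_pos: [582.6, -194.2, 196.1]
orientation: [[-0.999, -0.041, -0.002], [-0.041, 0.999, 0.0], [0.002, 0.001, -1.0]]
ft_force: [0.4, 0.0, -0.0]
gripper_width: 0.635
```

carry_out(commands=[{"delta_pos": [-0.0024, 0, 0.025], "rotation": [0, 0, 0], "claw": 0.2}, {"delta_pos": [-0.0024, 0, 0.045], "rotation": [0, 0, 0], "claw": 0.2}, {"delta_pos": [-0.0024, 0, 0.052], "rotation": [0, 0, 0], "claw": 0.2}, {"delta_pos": [-0.0024, 0, 0.052], "rotation": [0, 0, 0], "claw": 0.2}, {"delta_pos": [-0.0024, 0, 0.052], "rotation": [0, 0, 0], "claw": 0.2}, {"delta_pos": [-0.0024, 0, 0.052], "rotation": [0, 0, 0], "claw": 0.2}, {"delta_pos": [-0.0024, 0, 0.052], "rotation": [0, 0, 0], "claw": 0.2}])

```text
time_s: 12.87
tcp_pos: [586.4, -193.7, 146.5]
orientation: [[-0.999, -0.042, 0.002], [-0.042, 0.999, -0.001], [-0.002, -0.001, -1.0]]
ft_force: [-0.4, -0.5, -0.7]
gripper_width: 0.635
```

carry_out(commands=[{"delta_pos": [0, 0, 0.002], "rotation": [0, 0, 0], "claw": 0.2}, {"delta_pos": [0, 0, 0.003], "rotation": [0, 0, 0], "claw": 0.2}, {"delta_pos": [0, 0, 0.003], "rotation": [0, 0, 0], "claw": 0.2}, {"delta_pos": [0, 0, 0.003], "rotation": [0, 0, 0], "claw": 0.2}])

```text
time_s: 13.2
tcp_pos: [586.1, -193.3, 142.1]
orientation: [[-0.999, -0.042, -0.0], [-0.042, 0.999, 0.0], [0.0, 0.0, -1.0]]
ft_force: [-0.8, -0.4, -0.0]
gripper_width: 0.628
```

carry_out(commands=[{"delta_pos": [0.0012, -0.001, 0.001], "rotation": [0, 0, 0], "claw": 0.2}, {"delta_pos": [0.0012, -0.001, 0.0015], "rotation": [0, 0, 0], "claw": 0.2}, {"delta_pos": [0.0012, -0.001, 0.0015], "rotation": [0, 0, 0], "claw": 0.2}])

```text
time_s: 13.45
tcp_pos: [584.8, -194.5, 140.4]
orientation: [[-0.999, -0.042, -0.0], [-0.042, 0.999, 0.0], [0.0, 0.0, -1.0]]
ft_force: [0.2, -0.2, -0.9]
gripper_width: 0.636
```

carry_out(commands=[{"delta_pos": [0, 0, 0.0005], "rotation": [0, 0, 0], "claw": 0.2}, {"delta_pos": [0, 0, 0.0005], "rotation": [0, 0, 0], "claw": 0.2}])

```text
time_s: 13.62
tcp_pos: [585.0, -194.4, 140.0]
orientation: [[-0.999, -0.042, -0.0], [-0.042, 0.999, 0.0], [0.0, 0.0, -1.0]]
ft_force: [-0.3, -0.4, -0.1]
gripper_width: 0.634
```

carry_out(commands=[{"delta_pos": [0, 0, 0.0005], "rotation": [0, 0, 0], "claw": 0.2}, {"delta_pos": [0, 0, 0.0005], "rotation": [0, 0, 0], "claw": 0.2}])

```text
time_s: 13.78
tcp_pos: [585.0, -194.5, 139.8]
orientation: [[-0.999, -0.042, 0.0], [-0.042, 0.999, -0.0], [-0.0, -0.0, -1.0]]
ft_force: [-1.7, 0.0, 3.2]
gripper_width: 0.634
```

Contact at 139.8 against an expected 139.9. Releasing and rising.

carry_out(commands=[{"delta_pos": [0, 0, 0], "rotation": [0, 0, 0], "claw": -0.7}, {"delta_pos": [0, 0, 0], "rotation": [0, 0, 0], "claw": -0.7}, {"delta_pos": [0, 0, 0], "rotation": [0, 0, 0], "claw": -0.7}, {"delta_pos": [0, 0, 0], "rotation": [0, 0, 0], "claw": -0.7}, {"delta_pos": [0, 0, -0.01], "rotation": [0, 0, 0], "claw": -0.6}, {"delta_pos": [0, 0, -0.045], "rotation": [0, 0, 0], "claw": -0.6}, {"delta_pos": [0, 0, -0.075], "rotation": [0, 0, 0], "claw": -0.6}, {"delta_pos": [0, 0, -0.075], "rotation": [0, 0, 0], "claw": -0.6}, {"delta_pos": [0, 0, -0.075], "rotation": [0, 0, 0], "claw": -0.6}])

```text
time_s: 14.53
tcp_pos: [585.5, -194.6, 217.1]
orientation: [[-0.999, -0.042, 0.004], [-0.042, 0.999, -0.002], [-0.004, -0.002, -1.0]]
ft_force: [-0.6, 0.1, -1.2]
gripper_width: 0.799
```

```bash
python3 - <<'E'
from h import *
from cell import arm
d=8; s=-.031
plan(arm,457.4+d*np.cos(s),-87.0+d*np.sin(s),90,np.pi+s)
E
```

```text
t 14.53 tcp [ 585.53  -194.643  217.098] phi -3.0995 tilt [ 0.004 -0.002] w 0.7989 F [-0.588  0.055 -1.197]
  shift m [0.116 0.112 0.127] turn deg 4.189064138094145 rows>= 4.92160877292728 0.5850648237561655
```

carry_out(commands=[{"delta_pos": [0.1155, 0.112, 0.0], "rotation": [0, 0, 4.2], "claw": -0.6}, {"delta_pos": [0.1155, 0.112, 0.0], "rotation": [0, 0, 4.2], "claw": -0.6}, {"delta_pos": [0.1155, 0.112, 0.02], "rotation": [0, 0, 4.2], "claw": -0.6}, {"delta_pos": [0.1155, 0.112, 0.06], "rotation": [0, 0, 4.2], "claw": -0.6}, {"delta_pos": [0.1155, 0.112, 0.1], "rotation": [0, 0, 4.2], "claw": -0.6}, {"delta_pos": [0.1155, 0.112, 0.124], "rotation": [0, 0, 4.2], "claw": -0.6}, {"delta_pos": [0.1155, 0.112, 0.124], "rotation": [0, 0, 4.2], "claw": -0.6}, {"delta_pos": [0.1155, 0.112, 0.124], "rotation": [0, 0, 4.2], "claw": -0.6}, {"delta_pos": [0.1155, 0.112, 0.124], "rotation": [0, 0, 4.2], "claw": -0.6}])

```text
time_s: 15.28
tcp_pos: [465.9, -87.9, 92.3]
orientation: [[-1.0, 0.032, 0.002], [0.032, 1.0, -0.0], [-0.002, -0.0, -1.0]]
ft_force: [0.1, -0.3, 0.6]
gripper_width: 0.797
```

```bash
python3 - <<'E'
from h import *
from cell import arm
d=8; s=-.031
plan(arm,457.4+d*np.cos(s),-87.0+d*np.sin(s),20,np.pi+s)
c=arm.capture("top"); a=cv2.resize(c["frame"][100:260,240:380],None,fx=2.8,fy=2.8,interpolation=cv2.INTER_CUBIC)
np.savez("pics/t6.npz",**c)
c=arm.capture("scene"); b=cv2.resize(c["frame"][170:330,150:290],None,fx=2.8,fy=2.8,interpolation=cv2.INTER_CUBIC)
np.savez("pics/s6.npz",**c)
cv2.imwrite("pics/v6.png",np.hstack([a,b]))
E
```

```text
t 15.28 tcp [465.911 -87.869  92.293] phi 3.1101 tilt [ 0.002 -0.   ] w 0.7972 F [ 0.132 -0.278  0.577]
  shift m [0.001 0.001 0.072] turn deg -0.029379408414554012 rows>= 1.7337439239903294 0.004103269331641622
```

View pics/v6.png

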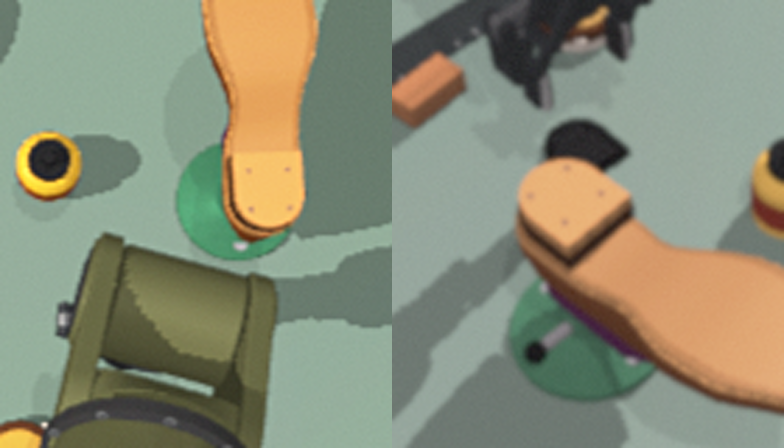

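Tan sits squarely on the block in both views. Going down on the black piece.

carry_out(commands=[{"delta_pos": [0.0005, 0.0008, 0.035], "rotation": [0, 0, 0], "claw": -0.6}, {"delta_pos": [0.0005, 0.0008, 0.065], "rotation": [0, 0, 0], "claw": -0.6}, {"delta_pos": [0.0005, 0.0008, 0.078], "rotation": [0, 0, 0], "claw": -0.6}, {"delta_pos": [0.0005, 0.0008, 0.082], "rotation": [0, 0, 0], "claw": -0.6}, {"delta_pos": [0.0005, 0.0008, 0.083], "rotation": [0, 0, 0], "claw": -0.6}, {"delta_pos": [0.0005, 0.0008, 0.083], "rotation": [0, 0, 0], "claw": -0.6}, {"delta_pos": [0.0005, 0.0008, 0.083], "rotation": [0, 0, 0], "claw": -0.6}, {"delta_pos": [0.0005, 0.0008, 0.083], "rotation": [0, 0, 0], "claw": -0.6}, {"delta_pos": [0.0005, 0.0008, 0.083], "rotation": [0, 0, 0], "claw": -0.6}, {"delta_pos": [0.0005, 0.0008, 0.083], "rotation": [0, 0, 0], "claw": -0.6}])

```text
time_s: 16.22
tcp_pos: [464.6, -86.6, 8.1]
orientation: [[-1.0, 0.031, 0.001], [0.031, 1.0, -0.0], [-0.001, -0.0, -1.0]]
ft_force: [-0.2, -0.2, 0.4]
gripper_width: 0.8
```

carry_out(commands=[{"delta_pos": [0.0, -0.0006, -0.0007], "rotation": [0, 0, 0], "claw": -0.6}, {"delta_pos": [0.0, -0.0006, -0.0007], "rotation": [0, 0, 0], "claw": 0.2}, {"delta_pos": [0.0, -0.0006, -0.0007], "rotation": [0, 0, 0], "claw": 0.2}, {"delta_pos": [0.0, -0.0006, -0.0007], "rotation": [0, 0, 0], "claw": 0.2}, {"delta_pos": [0.0, -0.0006, -0.0007], "rotation": [0, 0, 0], "claw": 0.2}, {"delta_pos": [0.0, -0.0006, -0.0007], "rotation": [0, 0, 0], "claw": 0.2}, {"delta_pos": [0.0, -0.0006, -0.0007], "rotation": [0, 0, 0], "claw": 0.2}])

```text
time_s: 16.8
tcp_pos: [464.5, -87.3, 8.9]
orientation: [[-1.0, 0.031, 0.0], [0.031, 1.0, -0.0], [-0.0, -0.0, -1.0]]
ft_force: [-4.6, -0.3, 10.8]
gripper_width: 0.61
```

carry_out(commands=[{"delta_pos": [0, 0, -0.001], "rotation": [0, 0, 0], "claw": 0.2}, {"delta_pos": [0, 0, -0.02], "rotation": [0, 0, 0], "claw": 0.2}, {"delta_pos": [0, 0, -0.06], "rotation": [0, 0, 0], "claw": 0.2}, {"delta_pos": [0, 0, -0.1], "rotation": [0, 0, 0], "claw": 0.2}, {"delta_pos": [0, 0, -0.14], "rotation": [0, 0, 0], "claw": 0.2}, {"delta_pos": [0, 0, -0.18], "rotation": [0, 0, 0], "claw": 0.2}, {"delta_pos": [0, 0, -0.2], "rotation": [0, 0, 0], "claw": 0.2}, {"delta_pos": [0, 0, -0.2], "rotation": [0, 0, 0], "claw": 0.2}, {"delta_pos": [0, 0, -0.2], "rotation": [0, 0, 0], "claw": 0.2}, {"delta_pos": [0, 0, -0.2], "rotation": [0, 0, 0], "claw": 0.2}])

```text
time_s: 17.63
tcp_pos: [463.9, -87.1, 207.1]
orientation: [[-1.0, 0.031, -0.002], [0.031, 1.0, 0.0], [0.002, 0.0, -1.0]]
ft_force: [-0.3, 0.4, -0.8]
gripper_width: 0.61
```

```bash
python3 - <<'E'
from h import *
from cell import arm
s=.042; d=7.2
plan(arm,576.3+d*np.cos(s),-194.7+d*np.sin(s),205,np.pi+s)
c=arm.capture("scene"); cv2.imwrite("pics/s7z.png",cv2.resize(c["frame"][80:300,120:300],None,fx=2.7,fy=2.7,interpolation=cv2.INTER_CUBIC))
t=dict(np.load("pics/t6.npz")); s6=dict(np.load("pics/s6.npz"))
def rep(n,P):
    L=P[0,:2]+P[1,:2]-P[2,:2]-P[3,:2]; W=P[0,:2]+P[2,:2]-P[1,:2]-P[3,:2]
    print(n,P.mean(0)[:2],np.arctan2(L[1],L[0]),np.arctan2(-W[0],W[1]),np.hypot(*L)/2,np.hypot(*W)/2)
a=np.array([(250,170),(289,169),(252,209),(291,207)])/2.8-.4+[240,100]; rep("tan top",ray(t,a,141))
a=(np.array([(601,193),(565,222),(567,169),(530,196)])-[392,0])/2.8-.4+[150,170]; rep("tan scene",ray(s6,a,141))
E
```

```text
t 17.63 tcp [463.88  -87.055 207.123] phi 3.1103 tilt [-0.002  0.   ] w 0.6104 F [-0.345  0.373 -0.771]
  shift m [-0.123 -0.104  0.002] turn deg -4.20120183639887 rows>= 3.8544551843591117 0.586760033016602
tan top [ 577.279 -194.312] 0.03277015722075809 0.04509645356912415 31.974254539997727 32.073653438884676
tan scene [ 576.159 -194.433] 0.06002686425493279 0.020191046137246173 31.466602071443987 31.682298287475735
```

View pics/s7z.png

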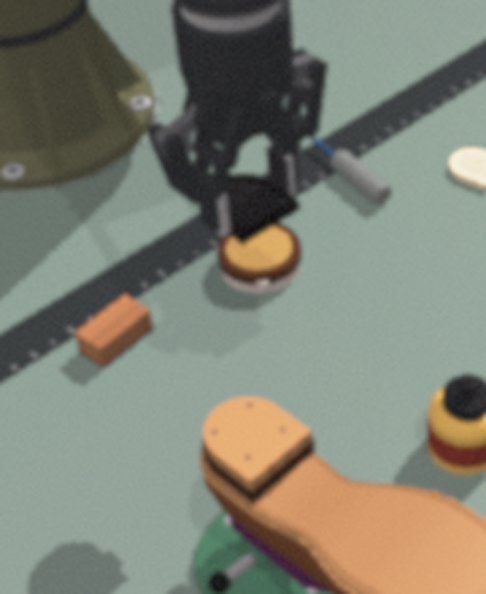

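Tan is within 1 mm of the heel centre, and black is held level. Moving black over the heel.

carry_out(commands=[{"delta_pos": [-0.123, -0.1035, 0.0], "rotation": [0, 0, -4.2], "claw": 0.2}, {"delta_pos": [-0.123, -0.1035, 0.0], "rotation": [0, 0, -4.2], "claw": 0.2}, {"delta_pos": [-0.123, -0.1035, 0.0], "rotation": [0, 0, -4.2], "claw": 0.2}, {"delta_pos": [-0.123, -0.1035, 0.0], "rotation": [0, 0, -4.2], "claw": 0.2}, {"delta_pos": [-0.123, -0.1035, 0.0], "rotation": [0, 0, -4.2], "claw": 0.2}, {"delta_pos": [-0.123, -0.1035, 0.03], "rotation": [0, 0, -4.2], "claw": 0.2}, {"delta_pos": [-0.123, -0.1035, 0.045], "rotation": [0, 0, -4.2], "claw": 0.2}, {"delta_pos": [-0.123, -0.1035, 0.05], "rotation": [0, 0, -4.2], "claw": 0.2}, {"delta_pos": [-0.123, -0.1035, 0.05], "rotation": [0, 0, -4.2], "claw": 0.2}, {"delta_pos": [-0.123, -0.1035, 0.05], "rotation": [0, 0, -4.2], "claw": 0.2}, {"delta_pos": [-0.123, -0.1035, 0.05], "rotation": [0, 0, -4.2], "claw": 0.2}])

```text
time_s: 18.6
tcp_pos: [584.4, -194.5, 159.4]
orientation: [[-0.999, -0.042, 0.001], [-0.042, 0.999, -0.001], [-0.001, -0.001, -1.0]]
ft_force: [-0.1, -0.3, 0.6]
gripper_width: 0.61
```

carry_out(commands=[{"delta_pos": [0.0005, 0, 0.003], "rotation": [0, 0, 0], "claw": 0.2}, {"delta_pos": [0.0005, 0, 0.006], "rotation": [0, 0, 0], "claw": 0.2}, {"delta_pos": [0.0005, 0, 0.006], "rotation": [0, 0, 0], "claw": 0.2}, {"delta_pos": [0.0005, 0, 0.006], "rotation": [0, 0, 0], "claw": 0.2}, {"delta_pos": [0.0005, 0, 0.006], "rotation": [0, 0, 0], "claw": 0.2}])

```text
time_s: 19.02
tcp_pos: [583.6, -194.5, 152.4]
orientation: [[-0.999, -0.042, 0.0], [-0.042, 0.999, -0.0], [-0.0, -0.0, -1.0]]
ft_force: [0.2, -0.7, 0.2]
gripper_width: 0.605
```

carry_out(commands=[{"delta_pos": [0, 0, 0.001], "rotation": [0, 0, 0], "claw": 0.2}, {"delta_pos": [0, 0, 0.0015], "rotation": [0, 0, 0], "claw": 0.2}, {"delta_pos": [0, 0, 0.0015], "rotation": [0, 0, 0], "claw": 0.2}, {"delta_pos": [0, 0, 0.0015], "rotation": [0, 0, 0], "claw": 0.2}])

```text
time_s: 19.35
tcp_pos: [583.6, -194.5, 150.8]
orientation: [[-0.999, -0.042, 0.0], [-0.042, 0.999, -0.0], [-0.0, -0.0, -1.0]]
ft_force: [0.5, -0.4, 0.3]
gripper_width: 0.61
```

carry_out(commands=[{"delta_pos": [0, 0, 0.0005], "rotation": [0, 0, 0], "claw": 0.2}, {"delta_pos": [0, 0, 0.0005], "rotation": [0, 0, 0], "claw": 0.2}])

```text
time_s: 19.52
tcp_pos: [583.5, -194.5, 150.2]
orientation: [[-0.999, -0.042, -0.0], [-0.042, 0.999, 0.0], [0.0, 0.0, -1.0]]
ft_force: [-0.4, -0.1, 0.4]
gripper_width: 0.608
```

carry_out(commands=[{"delta_pos": [0, 0, 0.0005], "rotation": [0, 0, 0], "claw": 0.2}, {"delta_pos": [0, 0, 0.0005], "rotation": [0, 0, 0], "claw": 0.2}])

```text
time_s: 19.68
tcp_pos: [583.6, -194.5, 150.0]
orientation: [[-0.999, -0.042, 0.0], [-0.042, 0.999, -0.0], [-0.0, -0.0, -1.0]]
ft_force: [-1.6, -0.1, 1.9]
gripper_width: 0.612
```

Contact at 150.0, exactly as expected. Releasing and moving on to the cream piece.

carry_out(commands=[{"delta_pos": [0, 0, 0], "rotation": [0, 0, 0], "claw": -0.7}, {"delta_pos": [0, 0, 0], "rotation": [0, 0, 0], "claw": -0.7}, {"delta_pos": [0, 0, 0], "rotation": [0, 0, 0], "claw": -0.7}, {"delta_pos": [0, 0, 0], "rotation": [0, 0, 0], "claw": -0.7}, {"delta_pos": [0, 0, -0.01], "rotation": [0, 0, 0], "claw": -0.6}, {"delta_pos": [0, 0, -0.045], "rotation": [0, 0, 0], "claw": -0.6}, {"delta_pos": [0, 0, -0.065], "rotation": [0, 0, 0], "claw": -0.6}, {"delta_pos": [0, 0, -0.065], "rotation": [0, 0, 0], "claw": -0.6}, {"delta_pos": [0, 0, -0.065], "rotation": [0, 0, 0], "claw": -0.6}, {"delta_pos": [0, 0, -0.065], "rotation": [0, 0, 0], "claw": -0.6}])

```text
time_s: 20.52
tcp_pos: [583.3, -194.4, 214.4]
orientation: [[-0.999, -0.042, -0.001], [-0.042, 0.999, 0.0], [0.001, 0.0, -1.0]]
ft_force: [1.1, 0.7, 0.3]
gripper_width: 0.799
```

```bash
python3 - <<'E'
from h import *
from cell import arm
d=8; s=.207
plan(arm,391.75+d*np.cos(s),255.1+d*np.sin(s),90,np.pi+s)
E
```

```text
t 20.52 tcp [ 583.308 -194.417  214.385] phi -3.0997 tilt [-0.001  0.   ] w 0.7991 F [1.084 0.713 0.265]
  shift m [0.165 0.458 0.124] turn deg -9.458056972966862 rows>= 12.056745381430137 1.3209576777886678
```

carry_out(commands=[{"delta_pos": [0.165, 0.458, 0.0], "rotation": [0, 0, -9.46], "claw": -0.4}, {"delta_pos": [0.165, 0.458, 0.0], "rotation": [0, 0, -9.46], "claw": -0.4}, {"delta_pos": [0.165, 0.458, 0.0], "rotation": [0, 0, -9.46], "claw": -0.4}, {"delta_pos": [0.165, 0.458, 0.0], "rotation": [0, 0, -9.46], "claw": -0.4}, {"delta_pos": [0.165, 0.458, 0.0], "rotation": [0, 0, -9.46], "claw": -0.4}, {"delta_pos": [0.165, 0.458, 0.0], "rotation": [0, 0, -9.46], "claw": -0.4}, {"delta_pos": [0.165, 0.458, 0.0], "rotation": [0, 0, -9.46], "claw": -0.4}, {"delta_pos": [0.165, 0.458, 0.0], "rotation": [0, 0, -9.46], "claw": -0.4}, {"delta_pos": [0.165, 0.458, 0.0], "rotation": [0, 0, -9.46], "claw": -0.4}, {"delta_pos": [0.165, 0.458, 0.04], "rotation": [0, 0, -9.46], "claw": -0.4}, {"delta_pos": [0.165, 0.458, 0.08], "rotation": [0, 0, -9.46], "claw": -0.4}, {"delta_pos": [0.165, 0.458, 0.12], "rotation": [0, 0, -9.46], "claw": -0.4}, {"delta_pos": [0.165, 0.458, 0.124], "rotation": [0, 0, -9.46], "claw": -0.4}, {"delta_pos": [0.165, 0.458, 0.124], "rotation": [0, 0, -9.46], "claw": -0.4}, {"delta_pos": [0.165, 0.458, 0.124], "rotation": [0, 0, -9.46], "claw": -0.4}, {"delta_pos": [0.165, 0.458, 0.124], "rotation": [0, 0, -9.46], "claw": -0.4}, {"delta_pos": [0.165, 0.458, 0.124], "rotation": [0, 0, -9.46], "claw": -0.4}])

```text
time_s: 21.93
tcp_pos: [400.6, 255.8, 92.4]
orientation: [[-0.979, -0.205, 0.002], [-0.205, 0.979, 0.001], [-0.002, 0.001, -1.0]]
ft_force: [-0.5, -0.3, 0.4]
gripper_width: 0.7
```

```bash
python3 - <<'E'
from h import *
from cell import arm
d=8; s=.207
plan(arm,391.75+d*np.cos(s),255.1+d*np.sin(s),10.2,np.pi+s)
c=arm.capture("top"); a=cv2.resize(c["frame"][110:270,120:370],None,fx=1.6,fy=1.6,interpolation=cv2.INTER_CUBIC); cv2.imwrite("pics/t8.png",c["frame"])
np.savez("pics/t8.npz",**c)
c=arm.capture("scene"); b=cv2.resize(c["frame"][80:300,150:400],None,fx=1.6,fy=1.6,interpolation=cv2.INTER_CUBIC)
np.savez("pics/s8.npz",**c)
a=cv2.copyMakeBorder(a,0,b.shape[0]-a.shape[0],0,0,cv2.BORDER_CONSTANT)
cv2.imwrite("pics/v8.png",np.hstack([a,b]))
E
```

```text
t 21.93 tcp [400.632 255.804  92.449] phi -2.9354 tilt [0.002 0.001] w 0.7 F [-0.481 -0.273  0.446]
  shift m [0.001 0.001 0.082] turn deg -0.04596211296028446 rows>= 1.97268282099578 0.006419289519592802
```

View pics/v8.png

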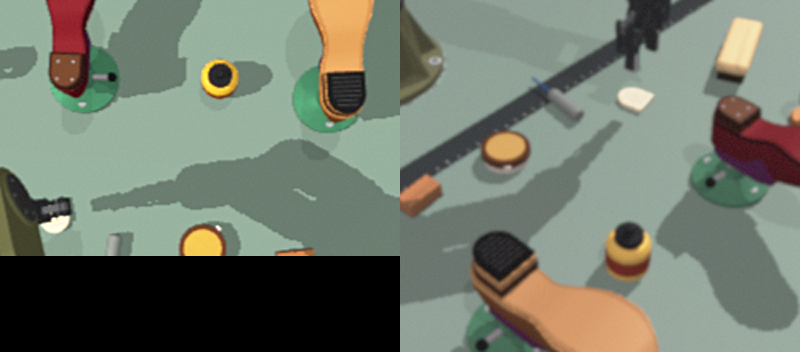

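The black top is on the stack, and the gripper hangs above the cream piece. Descending.

carry_out(commands=[{"delta_pos": [0.0005, 0.0007, 0.035], "rotation": [0, 0, 0], "claw": -0.4}, {"delta_pos": [0.0005, 0.0007, 0.065], "rotation": [0, 0, 0], "claw": -0.4}, {"delta_pos": [0.0005, 0.0007, 0.076], "rotation": [0, 0, 0], "claw": -0.4}, {"delta_pos": [0.0005, 0.0007, 0.08], "rotation": [0, 0, 0], "claw": -0.4}, {"delta_pos": [0.0005, 0.0007, 0.081], "rotation": [0, 0, 0], "claw": -0.4}, {"delta_pos": [0.0005, 0.0007, 0.081], "rotation": [0, 0, 0], "claw": -0.4}, {"delta_pos": [0.0005, 0.0007, 0.081], "rotation": [0, 0, 0], "claw": -0.4}, {"delta_pos": [0.0005, 0.0007, 0.081], "rotation": [0, 0, 0], "claw": -0.4}, {"delta_pos": [0.0005, 0.0007, 0.081], "rotation": [0, 0, 0], "claw": -0.4}, {"delta_pos": [0.0005, 0.0007, 0.081], "rotation": [0, 0, 0], "claw": -0.4}])

```text
time_s: 22.87
tcp_pos: [399.1, 256.9, 10.3]
orientation: [[-0.979, -0.206, 0.001], [-0.206, 0.979, 0.0], [-0.001, 0.0, -1.0]]
ft_force: [-0.3, -0.8, -0.7]
gripper_width: 0.699
```

carry_out(commands=[{"delta_pos": [0, 0, 0], "rotation": [0, 0, 0], "claw": 0.5}, {"delta_pos": [0, 0, 0], "rotation": [0, 0, 0], "claw": 0.5}, {"delta_pos": [0, 0, 0], "rotation": [0, 0, 0], "claw": 0.5}, {"delta_pos": [0, 0, 0], "rotation": [0, 0, 0], "claw": 0.5}, {"delta_pos": [0, 0, 0], "rotation": [0, 0, 0], "claw": 0.5}, {"delta_pos": [0, 0, 0], "rotation": [0, 0, 0], "claw": 0.5}])

```text
time_s: 23.37
tcp_pos: [399.0, 256.9, 10.5]
orientation: [[-0.979, -0.206, 0.0], [-0.206, 0.979, 0.0], [-0.0, 0.0, -1.0]]
ft_force: [-3.6, -2.0, 11.6]
gripper_width: 0.517
```

carry_out(commands=[{"delta_pos": [0, 0, -0.001], "rotation": [0, 0, 0], "claw": 0.5}, {"delta_pos": [0, 0, -0.02], "rotation": [0, 0, 0], "claw": 0.5}, {"delta_pos": [0, 0, -0.06], "rotation": [0, 0, 0], "claw": 0.5}, {"delta_pos": [0, 0, -0.1], "rotation": [0, 0, 0], "claw": 0.5}, {"delta_pos": [0, 0, -0.14], "rotation": [0, 0, 0], "claw": 0.5}, {"delta_pos": [0, 0, -0.18], "rotation": [0, 0, 0], "claw": 0.5}, {"delta_pos": [0, 0, -0.2], "rotation": [0, 0, 0], "claw": 0.5}, {"delta_pos": [0, 0, -0.2], "rotation": [0, 0, 0], "claw": 0.5}, {"delta_pos": [0, 0, -0.2], "rotation": [0, 0, 0], "claw": 0.5}, {"delta_pos": [0, 0, -0.2], "rotation": [0, 0, 0], "claw": 0.5}])

```text
time_s: 24.2
tcp_pos: [398.4, 256.5, 208.6]
orientation: [[-0.979, -0.206, -0.002], [-0.206, 0.979, -0.001], [0.002, -0.0, -1.0]]
ft_force: [-0.5, 0.8, -0.4]
gripper_width: 0.515
```

```bash
python3 - <<'E'
from h import *
from cell import arm
s=-.04; d=7.6
plan(arm,606.8+d*np.cos(s),212.6+d*np.sin(s),208,np.pi+s)
c=arm.capture("scene"); cv2.imwrite("pics/s9z.png",cv2.resize(c["frame"][20:220,200:450],None,fx=3,fy=3,interpolation=cv2.INTER_CUBIC))
# black top check, by contour on z=149 in both views
for n,cx,cy,r in(("t8",334,168,22),("s8",212,240,24)):
    c=dict(np.load(f"pics/{n}.npz")); u=up(c["frame"],cx,cy,r).astype(int)
    m=(u[...,2]<75).astype(np.uint8); k0=K; m=cv2.morphologyEx(m,cv2.MORPH_OPEN,np.ones((31,31)))
    k=blob(c,m,cx,cy,r); print(n,rect(ray(c,k,148)))
E
```

```text
t 24.2 tcp [398.412 256.508 208.634] phi -2.9345 tilt [-0.002 -0.001] w 0.5154 F [-0.486  0.759 -0.371]
  shift m [-0.202 -0.088  0.001] turn deg 14.155434458128568 rows>= 5.286845100387942 1.9770159857721463
t8 (array([ 574.907, -193.152]), np.float64(0.02387650001288888), (58.6613655090332, 53.616641998291016))
s8 (array([ 576.244, -195.092]), np.float64(0.044943323463852325), (62.85422897338867, 56.73316192626953))
```

View pics/s9z.png

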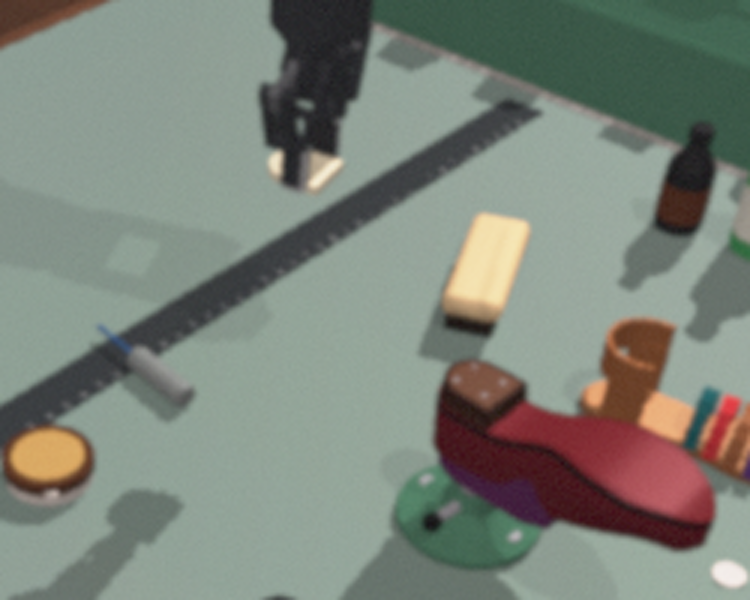

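Black reads (575–576, -194±1), so it is well centred. Cream is held level, and I'm moving it over the red heel.

carry_out(commands=[{"delta_pos": [-0.202, -0.088, 0.0], "rotation": [0, 0, 14.15], "claw": 0.5}, {"delta_pos": [-0.202, -0.088, 0.0], "rotation": [0, 0, 14.15], "claw": 0.5}, {"delta_pos": [-0.202, -0.088, 0.0], "rotation": [0, 0, 14.15], "claw": 0.5}, {"delta_pos": [-0.202, -0.088, 0.0], "rotation": [0, 0, 14.15], "claw": 0.5}, {"delta_pos": [-0.202, -0.088, 0.0], "rotation": [0, 0, 14.15], "claw": 0.5}, {"delta_pos": [-0.202, -0.088, 0.0], "rotation": [0, 0, 14.15], "claw": 0.5}, {"delta_pos": [-0.202, -0.088, 0.0], "rotation": [0, 0, 14.15], "claw": 0.5}, {"delta_pos": [-0.202, -0.088, 0.03], "rotation": [0, 0, 14.15], "claw": 0.5}, {"delta_pos": [-0.202, -0.088, 0.05], "rotation": [0, 0, 14.15], "claw": 0.5}, {"delta_pos": [-0.202, -0.088, 0.053], "rotation": [0, 0, 14.15], "claw": 0.5}, {"delta_pos": [-0.202, -0.088, 0.053], "rotation": [0, 0, 14.15], "claw": 0.5}, {"delta_pos": [-0.202, -0.088, 0.053], "rotation": [0, 0, 14.15], "claw": 0.5}, {"delta_pos": [-0.202, -0.088, 0.053], "rotation": [0, 0, 14.15], "claw": 0.5}, {"delta_pos": [-0.202, -0.088, 0.053], "rotation": [0, 0, 14.15], "claw": 0.5}])

```text
time_s: 25.42
tcp_pos: [614.9, 212.4, 158.2]
orientation: [[-0.999, 0.04, 0.002], [0.04, 0.999, 0.001], [-0.002, 0.001, -1.0]]
ft_force: [-0.3, 1.0, -0.3]
gripper_width: 0.515
```

```bash
python3 - <<'E'
from h import *
from cell import arm
s=-.04; d=7.6
plan(arm,606.8+d*np.cos(s),212.6+d*np.sin(s),144.7,np.pi+s)
E
```

```text
t 25.42 tcp [614.938 212.382 158.214] phi 3.1019 tilt [0.002 0.001] w 0.515 F [-0.321  0.967 -0.322]
  shift m [ 0.001 -0.     0.014] turn deg 0.017754297988710723 rows>= 0.3243380017746454 0.0024796505570825033
```

carry_out(commands=[{"delta_pos": [0, 0, 0.004], "rotation": [0, 0, 0], "claw": 0.5}, {"delta_pos": [0, 0, 0.008], "rotation": [0, 0, 0], "claw": 0.5}, {"delta_pos": [0, 0, 0.009], "rotation": [0, 0, 0], "claw": 0.5}, {"delta_pos": [0, 0, 0.009], "rotation": [0, 0, 0], "claw": 0.5}, {"delta_pos": [0, 0, 0.009], "rotation": [0, 0, 0], "claw": 0.5}, {"delta_pos": [0, 0, 0.009], "rotation": [0, 0, 0], "claw": 0.5}])

```text
time_s: 25.92
tcp_pos: [614.7, 212.2, 147.9]
orientation: [[-0.999, 0.04, 0.0], [0.04, 0.999, 0.0], [-0.0, 0.0, -1.0]]
ft_force: [0.4, -0.7, -0.1]
gripper_width: 0.514
```

carry_out(commands=[{"delta_pos": [0.0003, 0, 0.001], "rotation": [0, 0, 0], "claw": 0.5}, {"delta_pos": [0.0003, 0, 0.002], "rotation": [0, 0, 0], "claw": 0.5}, {"delta_pos": [0.0003, 0, 0.002], "rotation": [0, 0, 0], "claw": 0.5}, {"delta_pos": [0.0003, 0, 0.002], "rotation": [0, 0, 0], "claw": 0.5}])

```text
time_s: 26.25
tcp_pos: [614.3, 212.2, 145.7]
orientation: [[-0.999, 0.04, -0.0], [0.04, 0.999, -0.0], [0.0, -0.0, -1.0]]
ft_force: [0.8, 0.4, -0.4]
gripper_width: 0.514
```

carry_out(commands=[{"delta_pos": [0, 0, 0.0005], "rotation": [0, 0, 0], "claw": 0.5}, {"delta_pos": [0, 0, 0.0005], "rotation": [0, 0, 0], "claw": 0.5}])

```text
time_s: 26.42
tcp_pos: [614.3, 212.2, 145.2]
orientation: [[-0.999, 0.04, -0.0], [0.04, 0.999, -0.0], [0.0, -0.0, -1.0]]
ft_force: [0.6, 1.2, -0.5]
gripper_width: 0.516
```

carry_out(commands=[{"delta_pos": [0, 0, 0.0005], "rotation": [0, 0, 0], "claw": 0.5}, {"delta_pos": [0, 0, 0.0005], "rotation": [0, 0, 0], "claw": 0.5}])

```text
time_s: 26.58
tcp_pos: [614.3, 212.2, 144.7]
orientation: [[-0.999, 0.04, -0.0], [0.04, 0.999, 0.0], [0.0, 0.0, -1.0]]
ft_force: [0.1, 0.5, -1.2]
gripper_width: 0.513
```

carry_out(commands=[{"delta_pos": [0, 0, 0.0005], "rotation": [0, 0, 0], "claw": 0.5}, {"delta_pos": [0, 0, 0.0005], "rotation": [0, 0, 0], "claw": 0.5}])

```text
time_s: 26.75
tcp_pos: [614.3, 212.2, 144.6]
orientation: [[-0.999, 0.04, 0.0], [0.04, 0.999, 0.0], [-0.0, 0.0, -1.0]]
ft_force: [-2.8, -0.8, 3.8]
gripper_width: 0.516
```

carry_out(commands=[{"delta_pos": [0, 0, 0.0003], "rotation": [0, 0, 0], "claw": 0.5}, {"delta_pos": [0, 0, 0.0003], "rotation": [0, 0, 0], "claw": 0.5}])

```text
time_s: 26.92
tcp_pos: [614.3, 212.2, 144.6]
orientation: [[-0.999, 0.04, 0.0], [0.04, 0.999, 0.0], [-0.0, 0.0, -1.0]]
ft_force: [-3.4, -0.3, 5.8]
gripper_width: 0.511
```

Contact at 144.6 against an expected 144.7. Releasing, rising and backing off out of view.

carry_out(commands=[{"delta_pos": [0, 0, 0], "rotation": [0, 0, 0], "claw": -0.6}, {"delta_pos": [0, 0, 0], "rotation": [0, 0, 0], "claw": -0.6}, {"delta_pos": [0, 0, 0], "rotation": [0, 0, 0], "claw": -0.6}, {"delta_pos": [0, 0, 0], "rotation": [0, 0, 0], "claw": -0.6}, {"delta_pos": [0, 0, -0.01], "rotation": [0, 0, 0], "claw": -0.6}, {"delta_pos": [0, 0, -0.045], "rotation": [0, 0, 0], "claw": -0.6}, {"delta_pos": [0, 0, -0.085], "rotation": [0, 0, 0], "claw": -0.6}, {"delta_pos": [0.05, 0, -0.1], "rotation": [0, 0, 0], "claw": -0.6}, {"delta_pos": [0.2, 0, -0.1], "rotation": [0, 0, 0], "claw": -0.6}, {"delta_pos": [0.2, 0, -0.1], "rotation": [0, 0, 0], "claw": -0.6}, {"delta_pos": [0.2, 0, -0.1], "rotation": [0, 0, 0], "claw": -0.6}, {"delta_pos": [0.2, 0, -0.1], "rotation": [0, 0, 0], "claw": -0.6}, {"delta_pos": [0.2, 0, -0.1], "rotation": [0, 0, 0], "claw": -0.6}, {"delta_pos": [0.2, 0, -0.1], "rotation": [0, 0, 0], "claw": -0.6}, {"delta_pos": [0.2, 0, -0.1], "rotation": [0, 0, 0], "claw": -0.6}])

```text
time_s: 28.17
tcp_pos: [415.1, 220.3, 244.9]
orientation: [[-0.999, 0.04, 0.002], [0.04, 0.999, 0.001], [-0.002, 0.001, -1.0]]
ft_force: [0.5, 0.7, -0.1]
gripper_width: 0.799
```

```bash
python3 - <<'E'
from h import *
from cell import arm
o=arm.get_obs(); print(o["time_s"],o["tcp_pos"],o["joint_velocities"],o["ft_force"])
ct=arm.capture("top"); cs=arm.capture("scene")
vis=[]
for n,c,col,z,cx,cy,r in(("cream top",ct,"c",141,163,154,24),("cream scene",cs,"c",141,362,150,24),("black top",ct,"k",148,334,168,22),("black scene",cs,"k",148,212,240,24)):
    u=up(c["frame"],cx,cy,r).astype(int); b,g,R=u[...,0],u[...,1],u[...,2]
    m=((R>165)&(g>140) if col=="c" else R<75).astype(np.uint8); m=cv2.morphologyEx(m,cv2.MORPH_OPEN,np.ones((25,25)))
    k=blob(c,m,cx,cy,r); print(n,rect(ray(c,k,z)))
    v=cv2.resize(up(c["frame"],cx,cy,r),(288,288)); kk=((k-[cx-r,cy-r]+.5)*288/(2*r)).astype(int); cv2.polylines(v,[kk],True,(255,0,255)); vis.append(v)
cv2.imwrite("pics/v10.png",np.vstack([np.hstack(vis[:2]),np.hstack(vis[2:])])); cv2.imwrite("pics/s10.png",cs["frame"])
E
```

```text
28.1667 [415.09  220.286 244.894] [-0.009  0.028 -0.012 -0.    -0.005  0.   ] [ 0.512  0.671 -0.074]
cream top (array([606.938, 214.07 ]), np.float64(-0.02502186317989441), (54.2940788269043, 50.1523551940918))
cream scene (array([605.431, 214.245]), np.float64(-0.04411646187965346), (57.460323333740234, 55.98310089111328))
black top (array([ 574.616, -193.52 ]), np.float64(0.04161433465055042), (58.9291877746582, 53.78987503051758))
black scene (array([ 576.921, -195.204]), np.float64(0.052664742925616626), (61.69179916381836, 56.794124603271484))
```

View pics/v10.png

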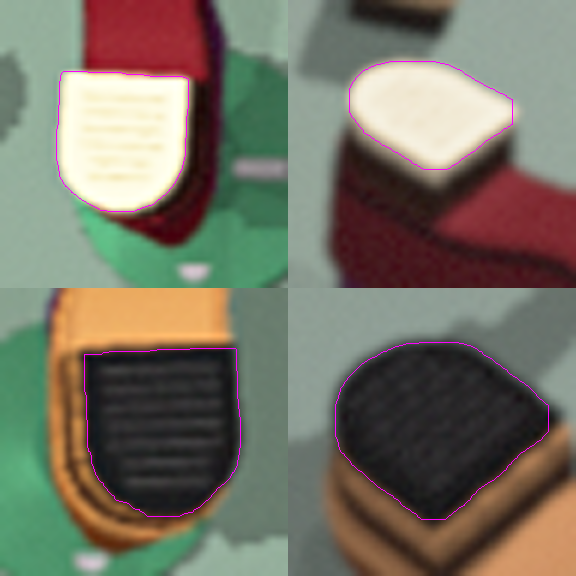

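View pics/s10.png

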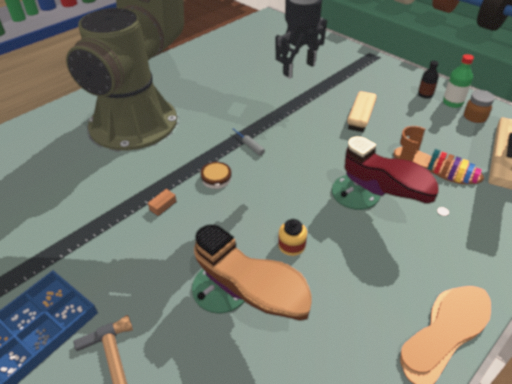

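All four pieces are centred within about 2 mm and lie flat. The pot stands upright at (293,236), and the gripper is clear. Handing in.

```bash
python3 - <<'E'
from cell import arm
print(arm.sign_off())
E
```

```text
the job is handed in; nothing more can be done
None
```

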